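# Scan the label of a leaning specimen cup

### The arm

A 6-joint arm with a two-finger parallel gripper is mounted at the origin on a cart in front of the work surface, level with it; the furniture and walls round the work are solid. World frame = base frame: x ahead of the robot, y to its left, z up, the work surface at z = 0. Lengths are in m, angles in degrees, forces in N, time in s.
With the tool pointing down it reaches from about 0.325 to 1 m from the base axis. Payload 5.1 kg.
Tool frame: the origin (TCP) lies at the very end of the fingers, on their centre line; the grasp point (between the pads) lies 19 mm behind it; z points along the fingers, y is the line along which they close (so a half turn about z gives the same grasp; the last joint's range is limited). The gripper opens to 85 mm and grips with 20 to 120 N. Pads are 22 mm wide; open, the fingers measure 114 mm over their backs; the gripper's body (76 mm by 85 mm) begins 54 mm behind the grasp point. The pads swing forward as they close: fully open they stand 13 mm farther back than shut.
Start: joints at [-81.738, 7.093, 94.555, -0, 78.352, -4.733], TCP at [0.146, -0.633, 0.231] pointing down, gripper open.
Joint ranges: [-149.61, 149.61], [-58.7, 133.49], [1.44, 155.28], [-77.14, 257.14], [18.33, 153.61], [-166.67, 166.67]. Speed limits (degrees/s): [147.25, 147.25, 180, 180, 180, 180].

### API

Orientations are given as [roll, pitch, yaw] about the fixed x, y, z axes, in that order (R = Rz(yaw) Ry(pitch) Rx(roll)).
In Python, from bench import robot gives the robot as it stands.
- The arm moves only by the tool carry_out, never from a script. Its argument "targets" is a list of rows, each a list of 3 entries, a list of its own where there are three numbers: the shift along the tool's x, y, z in cm, then the turn about the tool's z in degrees, then the gripper's target within -1 to 1 (shut at 1, half-way at 0, fully open at -1). A call has 1 to 5 rows; each row shifts and turns the commanded pose from where the row before left it, along the tool's axes as they then stand; what a row does not reach is not made up. A row lasts 1/10 s, in which the tool goes at most 50 mm and 8.59 degrees, less where a joint would pass 70% of its speed; a pose out of reach is approached as far as the arm can. A call is refused whole if a number of a shift passes 5 or a number of a turn 8.59, either way. A call with a gripper value outside its range is refused whole. The fingers move at their own pace and stop on an object; the grip force is fixed at half the most. Time passes only in rows, so rows that do not move let the fingers close. It gives the time, the measured TCP pose, the force, the opening and the grip force at its end, in the units of the state.
- robot.read_state(): the state, without advancing time (a new reading comes with each control period).
- robot.get_image(name): name is "scene" or "top"; returns the picture (480x640x3 uint8, red, green, blue); there is no depth.
- robot.camera_info(name): a dict with "K" (3x3 intrinsics, pixels), "position" and "attitude" of the camera in the world. Camera axes: x right, y up, looking along -z (the intrinsics and any distortion apply to the point x, -y, -z); pixel columns grow to the right and rows downward; lengths in m; the calibration is good to about 2 mm. A picture is of the moment at which its call begins. camera_info takes no time and is no camera call.
- robot.finish_job(): hands the job in; it is judged then, once.
The state is a dict: "t": time; "qpos": joint angles; "qd": joint speeds; "tau": joint torques, N m; "tool_pos": TCP position; "tcp_rot": TCP orientation; "ft_force": force on the tool from outside, world axes, zero at the start; "ft_torque": the same for the moment, N m; "grip_width": finger opening in m; "grip_force": force on a finger pad.
Only numpy, scipy, OpenCV 4.12 (cv2) and the standard library are available. Lean on these libraries where they do the work, as an engineer would, in place of code of your own. Each camera call takes 0.05 s, during which the arm holds its last target. There are 200 camera calls.

### The job

Take the wand scanner out of its stand, point its window squarely at the middle of the code label on the lid of the leaning specimen cup from about 8 cm away, and hold it steady there for a good second without touching the cup or its holder. Then lower the scanner back into its stand, upright and window down as it was, and let go only when it is down; leave everything else where it is.

Things in the scene. Friction and masses are not known exactly. Their poses are not given: they have to be found in the camera images.
- scanner_handle (a point): White wand scanner, 118 mm long, about 130 g, upright in its stand, window down. This point, where to grip it, is on the handle's axis, 88 mm above the window, 30 mm below the handle's end. Handle 34 (its x) by 26 mm (its y), from 46 to 118 mm above the window; grip across the 26 mm. Head 40 (x) by 32 (y) by 46 mm high. z runs from window to handle end; the beam leaves the window along -z.
- scanner_window (a point): Centre of the scanner's window, the flat lower end face of the head; axes as the scanner's.
- scanner_beam (a point): Imaginary point on the beam 80 mm in front of the window (scanner's -z), where the scanner reads best; axes as the scanner's.
- stand_floor (a point): Grey stand of the scanner, fixed: foot 100 x 90 x 8 mm with an open-topped rectangular well, 52 mm (x) by 44 mm (y) inside, walls 5 mm, 36 mm deep, rim 44 mm above the worktop. This point is the centre of the well's floor, 8 mm above the worktop, on which the scanner's head stands; z up, x and y as the scanner's x and y at the start.
- label_centre (a point): Square code label, 36 x 36 mm, white with dark squares, on top of the lid of the specimen cup (54 mm across, 66 mm long) that leans in the grey sloping holder; cup and holder are fixed, foot 100 x 90 mm. This point is the centre of the label's face, about 85 mm above the worktop. Its z axis is the label's outward normal, leaning 35 degrees from vertical towards the robot's side; its y axis is level.
- spare_cup: Another specimen cup, loose and upright, 54 mm across, 66 mm high; origin at the centre of its underside. Not to be disturbed.
- dish: Petri dish, loose, 60 mm across, 15 mm high; origin at the centre of its underside. Not to be disturbed.
- timer: White timer on its foot, loose, 45 x 75 x 63 mm high; origin at the centre of its underside. Not to be disturbed.
- wash_bottle: Squeeze wash bottle with bent spout, loose, 111 x 70 x 208 mm high; origin at the centre of its underside. Not to be disturbed.
- holder: The grey sloping holder with the labelled cup, fixed; origin at the centre of its underside, x towards its back. Its foot is 100 (x) by 90 (y) mm and nothing of it or of the cup is higher than 105 mm. Not to be touched.
Things that resemble listed ones, but are neither listed nor needed, are in the scene too. Leave any yellow look-alike of the part that bears stand_floor alone.

How it is judged (in metres and radians):
On the way, in this order (a step that is already met when the one before it is completed fails the run):
1. the scanner's beam falls on the label, squarely (within 15 degrees) and from 45 to 115 mm, held steady for 0.8 s (x of scanner_beam in the frame of label_centre between -0.018 and 0.018 m and y of scanner_beam in the frame of label_centre between -0.018 and 0.018 m and z of scanner_beam in the frame of label_centre between -0.035 and 0.035 m and angle between the z axis of scanner_handle and the z axis of label_centre, either way round below 0.262 rad and linear speed of scanner below 0.03 m/s and angular speed of scanner below 0.3 rad/s), for 0.8 s.
2. the scanner is lowered into its well, still held, to within 15 mm of the well's floor (horizontal distance between scanner_window and stand_floor below 0.015 m and angle between scanner_handle's own z axis and vertical below 0.2 rad and z of scanner_window in the frame of stand_floor below 0.015 m and contact force between the fingers and scanner above 0.5 N), for 0.05 s.
At the end, for the whole second after the job is handed in: The scanner stands at rest in the well of its stand, window down on the floor of the well (within 5 mm), within 15 mm of its middle and within 0.2 rad of upright (horizontal distance between scanner_window and stand_floor below 0.015 m and angle between scanner_handle's own z axis and vertical below 0.2 rad and z of scanner_window in the frame of stand_floor below 0.005 m and linear speed of scanner below 0.02 m/s); the robot touches nothing.
It fails at once if the scanner or the robot touches the leaning cup or its holder (over 1 N) (contact force between any of scanner, the arm, the fingers and holder above 1 N).
It fails at once if another thing is moved by more than 20 mm (distance of any of spare_cup, dish, timer, wash_bottle from where it was at the start of the episode above 0.02 m).
It also fails if it takes over 48 s, if anything falls off the work surface, if the arm or the gripper's body presses on something with over 40 N, if the wrist force passes 120 N, or if a joint passes its speed limit or range.

## Working session

There is one attempt and no reset: what is moved stays moved. The work goes in short steps, Python scripts to look and compute and a tool call to move; the robot and the scene stay as the last step left them, time stands still between calls to the robot, and variables do not carry over. Pictures are saved under pics/ and viewed, at most 10 in all, crops included, and the job is handed in when it is done.

Besides the shell and the picture viewer there is one more tool, called after "Emit:" as name(argument=value, ...) on one line, values as JSON. carry_out: Moves the arm, as the interface text tells. Its arguments: {"type":"object","properties":{"targets":{"type":"array","items":{"type":"array"}}},"required":["targets"]}

```bash
mkdir -p pics
python3 - <<'E'
from bench import robot
import cv2
for n in("scene","top"):
    cv2.imwrite(f"pics/{n}0.png",robot.get_image(n)[:,:,::-1]); print(n,robot.camera_info(n))
print(robot.read_state())
E
```

```text
scene {'K': array([[524.98196056,   0.        , 318.29095677],
       [  0.        , 524.98196056, 237.73156546],
       [  0.        ,   0.        ,   1.        ]]), 'position': array([-0.06734285,  0.70638864,  0.76457362]), 'attitude': array([  53.67245713,    0.20350418, -139.1761538 ])}
top {'K': array([[443.20312443,   0.        , 318.86020064],
       [  0.        , 443.20312443, 248.50132691],
       [  0.        ,   0.        ,   1.        ]]), 'position': array([0.36787184, 0.00383198, 1.16380324]), 'attitude': array([  9.33251607,  -1.43590677, -89.60774527])}
{'t': 0.1, 'qpos': array([-8.17358107e+01,  7.13096506e+00,  9.46264264e+01,  8.32296311e-05,
        7.83522135e+01, -4.73234298e+00]), 'qd': array([-0.11160572, -0.06010665, -0.20983219, -0.02541537,  0.00838049,
        0.02795833]), 'tau': array([-2.81273615e-04, -4.24930429e+01, -3.66653001e+01, -4.87758723e-05,
        3.97042415e-03,  3.39877818e-05]), 'tool_pos': array([ 0.14607512, -0.63280445,  0.23016058]), 'tcp_rot': array([-1.79890775e+02, -9.12373185e-03,  1.29965067e+01]), 'ft_force': array([-0.01683255, -0.7406842 ,  0.05967759]), 'ft_torque': array([-0.00217213, -0.02918313, -0.04611524]), 'grip_force': 0.0, 'grip_width': 0.08570360016181819}
```

View pics/scene0.png

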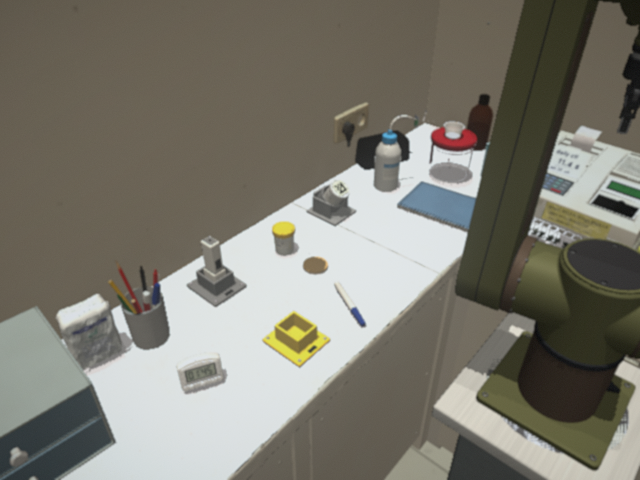

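View pics/top0.png

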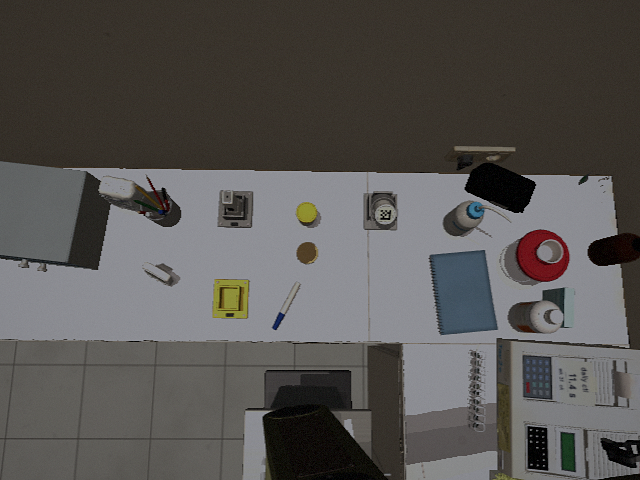

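The scanner is in the grey stand at scene (212,265) and top (232,207). The labelled cup and holder are at scene (332,203) and top (381,211). Possible confusions are the yellow empty stand at scene (296,335) / top (231,298), the yellow-lidded spare cup at scene (284,238) / top (307,213), and the white timer at scene (200,372) / top (160,272). I choose the grey stand holding the white wand, and check it in close crops.

```bash
cat > h.py <<'E'
import numpy as np, cv2
from bench import robot
from scipy.spatial.transform import Rotation as R
def ray(n,uv):
    c=robot.camera_info(n); d=np.linalg.inv(c["K"])@[uv[0],uv[1],1]
    return c["position"],R.from_euler('xyz',c["attitude"],degrees=True).as_matrix()@(d*[1,-1,-1])
def plane(n,uv,z):
    p,d=ray(n,uv); return p+d*(z-p[2])/d[2]
def proj(n,P):
    c=robot.camera_info(n); q=R.from_euler('xyz',c["attitude"],degrees=True).as_matrix().T@(np.array(P)-c["position"])
    h=c["K"]@(q*[1,-1,-1]); return h[:2]/h[2]
def two(a,b):
    p,d=ray("scene",a); q,e=ray("top",b)
    s=np.linalg.lstsq(np.c_[d,-e],q-p,rcond=None)[0]
    A,B=p+s[0]*d,q+s[1]*e; return (A+B)/2,np.linalg.norm(A-B)
E
python3 - <<'E'
import cv2,numpy as np
s=cv2.imread('pics/scene0.png');t=cv2.imread('pics/top0.png')
def c(i,u,v,w,h,k): return cv2.resize(i[v:v+h,u:u+w],None,fx=k,fy=k,interpolation=cv2.INTER_CUBIC)
a=c(s,180,230,80,75,5);b=c(t,206,180,60,45*75//60*1,20/3);d=c(s,295,165,80,60,5);e=c(t,351,180,60,45,20/3)
b=cv2.resize(t[180:236,206:266],(400,375),interpolation=cv2.INTER_CUBIC)
im=np.vstack([np.hstack([a,b]),np.hstack([d,cv2.resize(e,(400,300))])])[:675]
im=cv2.resize(im,None,fx=600/675,fy=600/675)
cv2.imwrite('pics/crops.png',im);print(im.shape)
E
```

```text
(600, 711, 3)
```

View pics/crops.png

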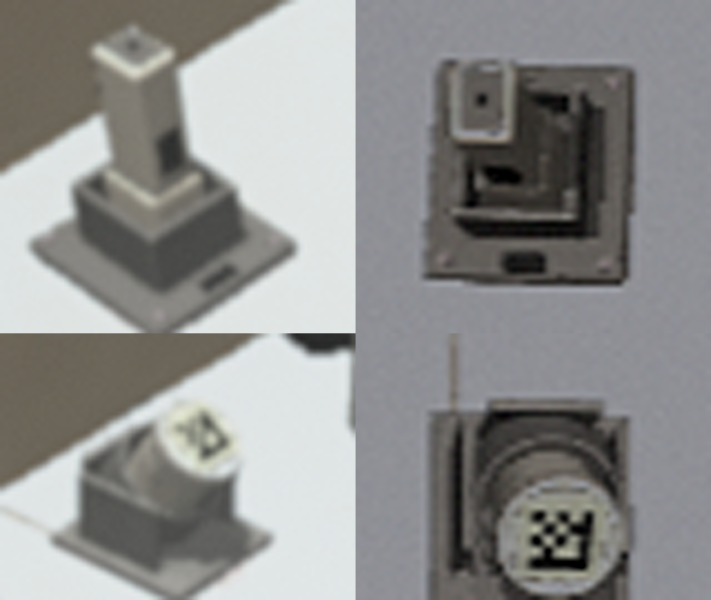

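The crops confirm it: a white wand stands in the grey stand, and the label sits on the leaning cup's lid. The handle end is at about scene (209.7,240.6) / top (227.3,196.8), and the label centre at about scene (341.8,188.6) / top (386.0,215.0).

Run:
```python
from h import *
np.set_printoptions(precision=4,suppress=True)
print("handle end",*two((209.7,240.6),(227.3,196.8)))
print("label",*two((341.8,188.6),(386.0,215.0)))
print("label z.085",plane("top",(386,215),.085),plane("scene",(341.8,188.6),.085))
print("handle end z.126",plane("top",(227.3,196.8),.126),plane("scene",(209.7,240.6),.126))
t=cv2.imread('pics/top0.png')
g=cv2.cvtColor(t,cv2.COLOR_BGR2GRAY)
for n,(x0,x1,y0,y1) in dict(stand=(206,262,182,236),holder=(352,406,184,238)).items():
    bg=np.median(g[y1-4:y1,x0:x1]); print(bg)
    m=(abs(g[y0:y1,x0:x1].astype(int)-bg)>25).astype(np.uint8)
    m=cv2.morphologyEx(m,cv2.MORPH_OPEN,np.ones((5,5)))
    c=max(cv2.findContours(m,0,2)[0],key=cv2.contourArea)
    P=[plane("top",(u+x0,v+y0),.006)[:2] for u,v in cv2.boxPoints(cv2.minAreaRect(c))]
    P=np.array(P);print(n,"centre",P.mean(0),"edges",P[1]-P[0],P[2]-P[1])
# foot corners of stand from crops
T=[(447,62),(633,67),(628,283),(425,280)]
Q=np.array([plane("top",(206+(a-355.5)/5.926,180+b/5.952),.008)[:2] for a,b in T]);print(Q,Q.mean(0))
S=[(30,243),(295,247),(160,333)]
Q=np.array([plane("scene",(180+a/4.444,230+b/4.444),.008)[:2] for a,b in S]);print("scene",Q,(Q[0]+Q[1])/2)
for n,uv,z in (("spare",(307,213),.066),("bottle top",(473,210),.2),("pens",(155,190),.15)): print(n,plane("top",uv,z))
```

```text
handle end [0.6635 0.2013 0.1253] 0.0023926133191740097
label [ 0.6329 -0.1905  0.082 ] 0.0004846574607170471
label z.085 [ 0.6324 -0.1899  0.085 ] [ 0.6297 -0.1867  0.085 ]
handle end z.126 [0.6624 0.2003 0.126 ] [0.664  0.2022 0.126 ]
144.0
stand centre [0.6633 0.2012] edges [ 0.0013 -0.0911] [-0.0991 -0.0031]
144.0
holder centre [ 0.6644 -0.1867] edges [ 0.0013 -0.09  ] [-0.1082  0.0023]
[[0.7133 0.239 ]
 [0.7122 0.1549]
 [0.6125 0.1541]
 [0.6127 0.2446]] [0.6627 0.1982]
scene [[0.7119 0.2455]
 [0.6113 0.1632]
 [0.6147 0.2455]] [0.6616 0.2043]
spare [0.6397 0.0083 0.066 ]
bottle top [ 0.6183 -0.3666  0.2   ]
pens [0.6697 0.3653 0.15  ]
```

Emit:
carry_out(targets=[[[0,0,-4],6.5,-1],[[0,0,-4],6.5,-1],[[0,0,-4],0,-1],[[0,0,-4],0,-1],[[2,-4.5,0],0,-1]])

```text
t: 0.6
tool_pos: [0.1649, -0.5925, 0.3972]
tcp_rot: [179.4, -0.1, -0.2]
ft_force: [1.7, 0.1, 1.5]
grip_width: 0.0857
grip_force: 0.0
```

Emit:
carry_out(targets=[[[2,-4.5,0],0,-1],[[2,-4.5,0],0,-1],[[2,-4.5,0],0,-1],[[2,-4.5,0],0,-1],[[2,-4.5,0],0,-1]])

```text
t: 1.1
tool_pos: [0.2664, -0.3614, 0.3907]
tcp_rot: [-180.0, 0.0, -0.0]
ft_force: [1.2, -0.2, 0.3]
grip_width: 0.0851
grip_force: 0.0
```

Emit:
carry_out(targets=[[[2,-4.5,0],0,-1],[[2,-4.5,0],0,-1],[[2,-4.5,0],0,-1],[[2,-4.5,0],0,-1],[[2,-4.5,0],0,-1]])

```text
t: 1.6
tool_pos: [0.3663, -0.1364, 0.391]
tcp_rot: [180.0, -0.0, -0.0]
ft_force: [1.9, -0.3, 0.2]
grip_width: 0.0855
grip_force: 0.0
```

Emit:
carry_out(targets=[[[0,-4.5,-2],0,-1],[[0,-4.5,-2],0,-1],[[0,-4.5,-2],0,-1],[[0,0,-5],0,-1],[[0,0,-5],0,-1]])

```text
t: 2.1
tool_pos: [0.3655, -0.0015, 0.5515]
tcp_rot: [-180.0, 0.1, 0.3]
ft_force: [0.4, 0.1, 1.5]
grip_width: 0.0853
grip_force: 0.0
```

Emit:
carry_out(targets=[[[0,0,-5],0,-1],[[0,0,-5],0,-1],[[0,0,-5],0,-1],[[0,0,-5],0,-1],[[0,0,-5],0,-1]])

```text
t: 2.6
tool_pos: [0.3657, -0.0033, 0.8031]
tcp_rot: [180.0, -0.0, -0.0]
ft_force: [0.6, 0.0, 0.8]
grip_width: 0.0856
grip_force: 0.0
```

```bash
python3 -c "
from bench import robot
s=robot.read_state();print(s['qpos'],s['tool_pos'],s['tcp_rot'])"
```

```text
[-8.94069723e+00 -1.19406696e+01  5.57931989e+01 -1.14552261e-03
  1.36144948e+02  8.10601556e+01] [ 0.36567957 -0.00327463  0.80305818] [ 1.79998824e+02 -2.36904009e-03 -1.67881210e-03]
```

Emit:
carry_out(targets=[[[0,0,-5],0,-1],[[0,0,-5],0,-1],[[0,0,-5],0,-1],[[0,0,-5],0,-1],[[0,0,-5],0,-1]])

```text
t: 3.1
tool_pos: [0.4043, -0.0043, 0.9535]
tcp_rot: [178.5, -8.2, 0.1]
ft_force: [-18.8, 1.4, 5.7]
grip_width: 0.0855
grip_force: 0.0
```

```bash
python3 -c "
from bench import robot
s=robot.read_state();print(s['qpos'],s['tool_pos'],s['tcp_rot'])"
```

```text
[ -7.99814727  16.70082265   1.41766522  -0.74775377 153.52905497
  81.30536659] [ 0.40431373 -0.00430111  0.95345647] [ 1.78496149e+02 -8.22163595e+00  1.10876606e-01]
```

Emit:
carry_out(targets=[[[0,0,3],0,-1],[[0,0,3],0,-1],[[0,0,3],0,-1]])

```text
t: 3.4
tool_pos: [0.4124, -0.006, 0.8837]
tcp_rot: [178.4, -8.5, 0.1]
ft_force: [0.4, 1.0, 1.2]
grip_width: 0.0851
grip_force: 0.0
```

```bash
python3 -c "
from bench import robot
s=robot.read_state();print(s['qpos'],s['tool_pos'],s['tcp_rot'])"
```

```text
[ -8.07946073  -1.93650885  36.51798665  -0.47412165 136.73990315
  81.54532596] [ 0.41242084 -0.00598597  0.88371184] [ 1.78445144e+02 -8.54438834e+00  1.21436655e-01]
```

The tilt gained at the reach limit persists, so limits can be used to tilt the tool about the horizontal axis the interface lacks. I'll fit a planar kinematic model so I can plan tilting and untilting.

```bash
cat > k.py <<'E'
import numpy as np
from scipy.optimize import least_squares
D=np.array([[7.131,94.626,78.352,.6494,.2302],[-11.941,55.793,136.145,.3657,.8031],[16.701,1.418,153.529,.4043,.9535],[-1.9365,36.518,136.74,.4125,.8837]])
d=.0536
def fk(p,q):
    h,a,b,e,c=p; s1,s2,s3=np.deg2rad([q[0],q[0]+q[1],sum(q)])
    return np.array([a*np.sin(s1)+b*np.sin(s2)+e*np.cos(s2)+c*np.sin(s3), h+a*np.cos(s1)+b*np.cos(s2)-e*np.sin(s2)+c*np.cos(s3)])
def res(p): return np.concatenate([fk(p,r[:3])-[np.sqrt(r[3]**2-d*d),r[4]] for r in D])
f=least_squares(res,[.3,.4,.4,0,.25]); P=f.x
lo=np.array([-58.7,1.44,18.33]);hi=np.array([133.49,155.28,153.61])
def ik(r,z,s,q0,w):  # w: m per rad
    g=lambda q:np.append(fk(P,q)-[r,z],w*np.deg2rad(sum(q)-s))
    q0=np.clip(q0,lo+1e-3,hi-1e-3)
    return least_squares(g,q0,bounds=(lo,hi),x_scale=30).x
E
python3 - <<'E'
from k import *
print(P.round(4),abs(f.fun).max())
for w in(.05,.1,.2,.3,.5,1):
    q=np.array([-11.94,55.79,136.14])
    for i in range(5):
        r,z=fk(P,q);s=np.deg2rad(sum(q)); q=ik(r-.05*np.sin(s),z-.05*np.cos(s),sum(q),q,w)
    print(w,q.round(1),(sum(q)-180).round(2),fk(P,q).round(3))
    for name,(r0,z0) in dict(inlow=(.40,.35),inmid=(.38,.5),inhigh=(.38,.65)).items():
        q=ik(r0,z0,145,[0,90,70],w);o=[]
        for i in range(12):
            r,z=fk(P,q);s=np.deg2rad(sum(q)); q=ik(r-.05*abs(np.cos(s)),z+.05*np.cos(s)*0-.05*np.sin(s)*0,sum(q),q,w); o.append(round(sum(q)-180,1))
        print("  ",name,o,q.round(1),fk(P,q).round(3))
E
```

```text
[0.2225 0.4521 0.6131 0.0424 0.2745] 3.271460652243263e-05
0.05 [  7.    1.4 138.3] -33.25 [0.338 1.042]
   inlow [np.float64(-31.8), np.float64(-23.1), np.float64(-14.1), np.float64(-4.6), np.float64(5.5), np.float64(16.2), np.float64(27.6), np.float64(39.6), np.float64(51.9), np.float64(55.3), np.float64(56.5), np.float64(57.7)] [-58.7 142.8 153.6] [-0.004  0.332]
   inmid [np.float64(-35.0), np.float64(-30.2), np.float64(-22.5), np.float64(-14.2), np.float64(-5.3), np.float64(4.6), np.float64(15.8), np.float64(28.6), np.float64(31.8), np.float64(30.9), np.float64(29.9), np.float64(28.8)] [-58.7 113.9 153.6] [0.009 0.532]
   inhigh [np.float64(-35.0), np.float64(-35.0), np.float64(-35.0), np.float64(-34.1), np.float64(-28.0), np.float64(-21.4), np.float64(-14.2), np.float64(-6.1), np.float64(3.2), np.float64(8.2), np.float64(4.2), np.float64(-0.3)] [-58.7  84.8 153.6] [-0.077  0.715]
0.1 [  8.3   1.4 142.9] -27.35 [0.338 1.023]
   inlow [np.float64(-32.1), np.float64(-24.2), np.float64(-16.0), np.float64(-7.5), np.float64(1.5), np.float64(10.8), np.float64(20.5), np.float64(30.5), 
[... 3355 characters left out ...]
2.0), np.float64(-31.4), np.float64(-30.8), np.float64(-30.2), np.float64(-29.7), np.float64(-29.1), np.float64(-28.5)] [-58.7 119.1  91.1] [0.299 0.482]
   inmid [np.float64(-35.0), np.float64(-34.7), np.float64(-34.1), np.float64(-33.6), np.float64(-33.1), np.float64(-32.6), np.float64(-32.1), np.float64(-31.6), np.float64(-31.1), np.float64(-30.7), np.float64(-30.3), np.float64(-29.9)] [-58.7  93.2 115.5] [0.133 0.7  ]
   inhigh [np.float64(-35.0), np.float64(-35.0), np.float64(-35.0), np.float64(-34.9), np.float64(-34.5), np.float64(-34.1), np.float64(-33.7), np.float64(-33.4), np.float64(-33.1), np.float64(-32.8), np.float64(-32.6), np.float64(-32.4)] [-58.7  76.2 130.1] [-0.014  0.797]
```

Emit:
carry_out(targets=[[[-1.5,0,4.5],0,-1],[[-1.5,0,4.5],0,-1],[[-1.5,0,4.5],0,-1],[[-1.5,0,4.5],0,-1],[[-1.5,0,4.5],0,-1]])

```text
t: 3.9
tool_pos: [0.3708, -0.0121, 0.6504]
tcp_rot: [178.5, -8.5, 0.1]
ft_force: [0.5, 0.1, 0.3]
grip_width: 0.0857
grip_force: 0.0
```

Emit:
carry_out(targets=[[[-1.5,0,4.5],0,-1],[[-1.5,0,4.5],0,-1],[[-1.5,0,4.5],0,-1],[[-4,0,0],0,-1],[[-4,0,0],0,-1]])

```text
t: 4.4
tool_pos: [0.2669, -0.0158, 0.4973]
tcp_rot: [178.5, -8.2, 0.2]
ft_force: [-0.4, -0.0, 1.5]
grip_width: 0.0855
grip_force: 0.0
```

```bash
python3 -c "
from bench import robot
s=robot.read_state();print(s['qpos'],s['tool_pos'],s['tcp_rot'])"
```

```text
[-15.83991878 -48.80994737 110.97060375   0.89068277 109.58213616
  74.45848166] [ 0.26686726 -0.01580691  0.49733711] [ 1.78538476e+02 -8.16842278e+00  1.65062465e-01]
```

Still inside the range (q2 = -48.8). I continue inward.

Emit:
carry_out(targets=[[[-4,0,0],0,-1],[[-4,0,0],0,-1],[[-4,0,0],0,-1]])

```text
t: 4.7
tool_pos: [0.1829, -0.0193, 0.5001]
tcp_rot: [178.7, -6.7, -0.0]
ft_force: [0.8, 0.2, -0.2]
grip_width: 0.0853
grip_force: 0.0
```

```bash
python3 -c "
from bench import robot
s=robot.read_state();print(s['qpos'],s['tool_pos'],s['tcp_rot'])"
```

```text
[-25.7353101  -58.59585691 113.83457861   1.98118706 118.19030623
  65.37759485] [ 0.18291405 -0.01934842  0.50009282] [ 1.78733416e+02 -6.66550523e+00 -2.91305258e-03]
```

Emit:
carry_out(targets=[[[-5,0,0],0,-1],[[-5,0,0],0,-1]])

```text
t: 4.9
tool_pos: [0.1485, -0.0289, 0.5322]
tcp_rot: [179.1, -4.1, 0.1]
ft_force: [-1.1, -0.5, 0.5]
grip_width: 0.0854
grip_force: 0.0
```

```bash
python3 -c "
from bench import robot
s=robot.read_state();print(s['qpos'],s['tool_pos'],s['tcp_rot'])"
```

```text
[-34.88524168 -58.65654441 110.15743359   1.93413844 124.62570899
  56.16417865] [ 0.14853537 -0.02889325  0.53222723] [ 1.79091547e+02 -4.07311200e+00  1.35776129e-01]
```

```bash
cat >> k.py <<'E'
def step(q,dx,dz,w):  # tool shifts in m
    r,z=fk(P,q);s=np.deg2rad(sum(q)); t=np.array([np.sin(s),np.cos(s)]); x=np.array([-np.cos(s),np.sin(s)])
    return ik(*(np.array([r,z])+dx*x+dz*t),sum(q),q,w)
E
python3 - <<'E'
from k import *
for w in(.2,.25,.3,.35,.4):
    q=np.array([-58.6,113.8,118.2])
    for i in range(2): q=step(q,-.05,0,w)
    print(w,q.round(1),sum(q)-180+8.3-1.6)
w=.3
print("untilt rates, per direction deg")
for r,z in((.33,.25),(.33,.35),(.33,.45),(.3,.55),(.2,.55)):
  for s in(148,175):
    q=ik(r,z,s,[-50,110,100],.3)
    # go inward until q2 limit
    n=0
    while q[0]>-58 and n<10 and q[1]<154: q=step(q,-.03,0,w);n+=1
    print(r,z,s,q.round(0),fk(P,q).round(2),[(a,round(sum(step(q,.05*np.cos(np.deg2rad(a)),.05*np.sin(np.deg2rad(a)),w))-sum(q),1)) for a in range(90,271,30)])
print("tilt")
for r,z in((.36,.8),(.5,.8),(.6,.7)):
    for s in(180,160):
        q=ik(r,z,s,[0,50,130],w);n=0
        while q[1]>2 and q[2]<153 and n<12: q=step(q,0,-.03,w);n+=1
        print(r,z,s,q.round(0),fk(P,q).round(2),[(a,round(sum(step(q,.05*np.cos(np.deg2rad(a)),.05*np.sin(np.deg2rad(a)),w))-sum(q),1)) for a in range(180,361,30)])
E
```

```text
0.2 [-58.7 112.2 132. ] 12.244244190742007
0.25 [-58.7 111.7 130.3] 9.950069781417751
0.3 [-58.7 111.3 128.9] 8.132203759615988
0.35 [-58.7 110.9 127.8] 6.708427976255662
0.4 [-58.7 110.7 126.9] 5.593410257173003
untilt rates, per direction deg
0.33 0.25 148 [-59. 141.  69.] [0.36 0.25] [(90, np.float64(0.0)), (120, np.float64(0.3)), (150, np.float64(2.6)), (180, np.float64(4.3)), (210, np.float64(4.7)), (240, np.float64(3.8)), (270, np.float64(1.8))]
0.33 0.25 175 [-59. 139.  95.] [0.25 0.24] [(90, np.float64(0.0)), (120, np.float64(2.3)), (150, np.float64(4.1)), (180, np.float64(4.7)), (210, np.float64(4.0)), (240, np.float64(2.1)), (270, np.float64(-0.0))]
0.33 0.35 148 [-59. 132.  78.] [0.35 0.35] [(90, np.float64(0.0)), (120, np.float64(0.9)), (150, np.float64(3.2)), (180, np.float64(4.6)), (210, np.float64(4.6)), (240, np.float64(3.3)), (270, np.float64(1.2))]
0.33 0.35 175 [-59. 130. 106.] [0.22 0.34] [(90, np.float64(0.8)), (120, np.float64(3.1)), (150, np.float64(4.5)), (180, np.float64(4.6)), (210, np.float64(3.4)), (240, np.float64(1.3)), (270, np.float64(-0.0))]
0.33 0.45
[... 1868 characters left out ...]
(330, np.float64(-3.2)), (360, np.float64(-1.8))]
0.5 0.8 160 [ 14.   1. 142.] [0.42 0.98] [(180, np.float64(-0.0)), (210, np.float64(-0.0)), (240, np.float64(-1.5)), (270, np.float64(-3.3)), (300, np.float64(-4.2)), (330, np.float64(-4.1)), (360, np.float64(-2.8))]
0.6 0.7 180 [ 30.   1. 147.] [0.59 0.84] [(180, np.float64(-0.0)), (210, np.float64(-0.0)), (240, np.float64(-1.7)), (270, np.float64(-3.3)), (300, np.float64(-4.1)), (330, np.float64(-3.8)), (360, np.float64(-2.4))]
0.6 0.7 160 [ 19.   1. 138.] [0.51 0.95] [(180, np.float64(-0.0)), (210, np.float64(-0.0)), (240, np.float64(-1.3)), (270, np.float64(-3.2)), (300, np.float64(-4.3)), (330, np.float64(-4.3)), (360, np.float64(-3.1))]
```

Emit:
carry_out(targets=[[[2.5,-2.8,3],0,-1],[[2.5,-2.8,3],0,-1],[[0,-2.7,3],0,-1],[[-4,0,0],0,-1],[[-5,0,0],0,-1]])

```text
t: 5.4
tool_pos: [0.1542, 0.0544, 0.4824]
tcp_rot: [178.2, -1.5, -0.1]
ft_force: [0.5, 0.3, 1.0]
grip_width: 0.0853
grip_force: 0.0
```

Emit:
carry_out(targets=[[[-5,0,0],0,-1],[[-5,0,0],0,-1]])

```text
t: 5.6
tool_pos: [0.1028, 0.0864, 0.5124]
tcp_rot: [177.0, -0.2, -0.3]
ft_force: [0.3, 0.0, -0.4]
grip_width: 0.0852
grip_force: 0.0
```

```bash
python3 -c "
from bench import robot
s=robot.read_state();print(s['qpos'],s['tool_pos'],s['tcp_rot'])"
```

```text
[ 22.67336075 -58.66691346 112.33652896  -3.52974054 127.21251616
 110.85658611] [0.10277527 0.08638541 0.51238882] [177.04786993  -0.23695972  -0.29060016]
```

Emit:
carry_out(targets=[[[4,-0.9,1.9],0,-1],[[4,-0.9,1.9],0,-1],[[4,-0.9,1.9],0,-1],[[4,-0.9,1.9],0,-1],[[4,-0.9,1.9],0,-1]])

```text
t: 6.1
tool_pos: [0.3054, 0.1263, 0.4147]
tcp_rot: [177.1, -0.3, -0.1]
ft_force: [0.5, -0.2, 0.5]
grip_width: 0.0852
grip_force: 0.0
```

Emit:
carry_out(targets=[[[4,-0.9,1.9],0,-1],[[4,-0.9,1.9],0,-1],[[4,-0.9,1.9],0,-1],[[4,-0.9,1.9],0,-1],[[4,-0.9,1.9],0,-1]])

```text
t: 6.6
tool_pos: [0.506, 0.1658, 0.3181]
tcp_rot: [177.1, -0.2, -0.1]
ft_force: [-0.3, 1.0, -0.2]
grip_width: 0.0851
grip_force: 0.0
```

Emit:
carry_out(targets=[[[4,-0.9,1.9],0,-1],[[4,-0.9,1.9],0,-1],[[4,-0.9,1.9],0,-1],[[4,-0.9,1.9],0,-1],[[0,0,0],0,-1]])

```text
t: 7.1
tool_pos: [0.6661, 0.1969, 0.2335]
tcp_rot: [176.9, 0.4, -0.2]
ft_force: [-1.1, 0.1, -0.7]
grip_width: 0.0855
grip_force: 0.0
```

```bash
cat > goto.py <<'E'
import sys,numpy as np
from bench import robot
from scipy.spatial.transform import Rotation as R
s=robot.read_state();M=R.from_euler('xyz',s['tcp_rot'],degrees=True).as_matrix()
print(s['t'],s['tool_pos'].round(4),s['tcp_rot'].round(1),s['qpos'].round(1))
for a in sys.argv[1:]:
    d=np.array(eval(a));print("tool shift cm to",d,(M.T@(d-s['tool_pos'])*100).round(2))
E
python3 goto.py "[.663,.201,.15]" "[.663,.201,.077]"
```

```text
7.1 [0.6661 0.1969 0.2335] [176.9   0.4  -0.2] [ 13.2  13.3  87.4  -3.   80.5 103.9]
tool shift cm to [0.663 0.201 0.15 ] [-0.26 -0.85  8.32]
tool shift cm to [0.663 0.201 0.077] [-0.21 -1.25 15.61]
```

Emit:
carry_out(targets=[[[-0.2,-1.0,3.9],0,-1],[[0,-0.1,3.9],0,-1],[[0,-0.1,3.9],0,-1],[[0,-0.1,3.9],0,-1],[[0,0,0],0,-1]])

```text
t: 7.6
tool_pos: [0.6586, 0.201, 0.079]
tcp_rot: [176.9, 0.5, -0.1]
ft_force: [-0.6, -0.2, -1.1]
grip_width: 0.0853
grip_force: 0.0
```

Emit:
carry_out(targets=[[[0,0,0],0,1],[[0,0,0],0,1],[[0,0,0],0,1],[[0,0,0],0,1],[[0,0,0],0,1]])

```text
t: 8.1
tool_pos: [0.6655, 0.203, 0.0892]
tcp_rot: [177.2, -0.5, -0.1]
ft_force: [-0.7, 0.3, 6.0]
grip_width: 0.0256
grip_force: 59.9
```

```bash
python3 goto.py "[.663,.201,.077]"
python3 - <<'E'
from bench import robot
import cv2
cv2.imwrite("pics/grip.png",cv2.resize(robot.get_image("scene")[150:330,120:320,::-1],None,fx=3,fy=3))
E
```

```text
8.1 [0.6655 0.203  0.0892] [ 1.772e+02 -5.000e-01 -1.000e-01] [ 13.7  19.5  94.2  -3.1  66.5 105.1]
tool shift cm to [0.663 0.201 0.077] [-0.26  0.14  1.23]
```

View pics/grip.png

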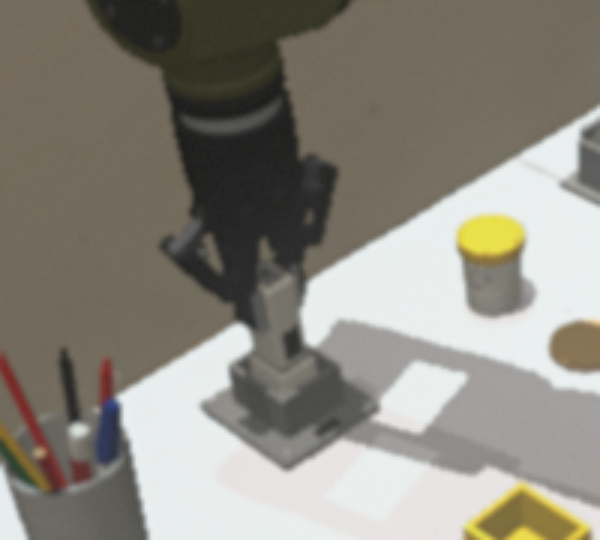

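Gripped with 60 N at 25.6 mm width; the wand is between the fingers and nothing else is near. I lift straight up.

Emit:
carry_out(targets=[[[0,0.1,-2],0,1],[[0,0.1,-2],0,1],[[0,0.15,-3],0,1],[[0,0.15,-4],0,1],[[0,0.15,-4],0,1]])

```text
t: 8.65
tool_pos: [0.6624, 0.2032, 0.2367]
tcp_rot: [177.0, -0.1, -0.1]
ft_force: [0.5, -0.0, -1.4]
grip_width: 0.0252
grip_force: 59.0
```

Emit:
carry_out(targets=[[[-3,0.15,-4],0,1],[[-3,0.15,-4],0,1],[[-3,0.15,-4],0,1]])

```text
t: 8.95
tool_pos: [0.5713, 0.205, 0.3571]
tcp_rot: [177.1, -0.2, -0.1]
ft_force: [-0.4, 0.3, -1.5]
grip_width: 0.0255
grip_force: 58.9
```

```bash
python3 goto.py
python3 - <<'E'
from bench import robot
import cv2
from h import proj
s=robot.read_state();print(s['ft_force'],s['grip_width'],proj("scene",s['tool_pos']))
i=robot.get_image("scene")[:,:,::-1]; cv2.imwrite("pics/lift_full.png",i)
u,v=map(int,proj("scene",s['tool_pos']))
cv2.imwrite("pics/lift.png",cv2.resize(i[max(0,v-80):v+80,max(0,u-80):u+80],None,fx=3.5,fy=3.5)); print(u,v)
E
```

```text
8.95 [0.5713 0.205  0.3571] [ 1.771e+02 -2.000e-01 -1.000e-01] [ 16.   -0.6  90.7  -2.9  90.5 106.1]
[-0.37142079  0.26796045 -1.51549409] 0.025496077314485707 [226.76814533 152.59892685]
226 152
```

View pics/lift.png

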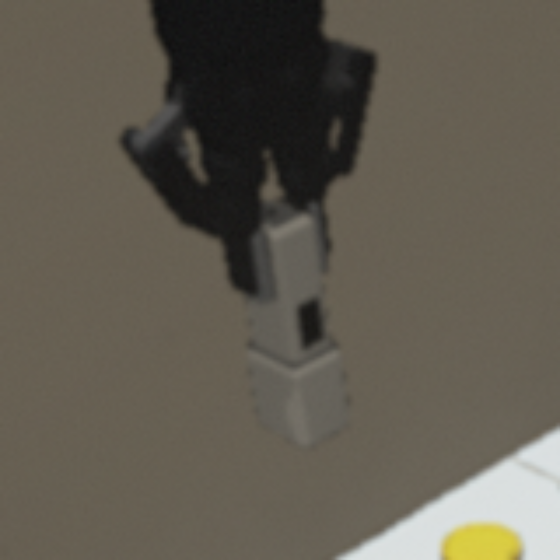

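The scanner hangs upright in the fingers. Handle end at scene ~(227.4,132.9), window centre at ~(233,190).

Run:
```python
from h import *
T=np.array([.5713,.205,.3571]);M=R.from_euler('xyz',[177.1,-.2,-.1],degrees=True).as_matrix()
for L in(-.05,-.045,-.04,-.035,-.03,0,.065,.07,.075,.08,.085): print(L,proj("scene",T+L*M[:,2]).round(1))
```

```text
-0.05 [222.4 125.4]
-0.045 [222.8 128.2]
-0.04 [223.3 131. ]
-0.035 [223.7 133.8]
-0.03 [224.2 136.5]
0 [226.8 152.6]
0.065 [232.1 185.1]
0.07 [232.4 187.5]
0.075 [232.8 189.9]
0.08 [233.2 192.2]
0.085 [233.6 194.6]
```

Emit:
carry_out(targets=[[[-1.2,1.1,-4.2],0,1],[[-1.2,1.1,-4.2],0,1],[[-1.2,1.1,-4.2],0,1],[[-1.2,1.1,-4.2],0,1],[[-1.2,1.1,-4.2],0,1]])

```text
t: 9.5
tool_pos: [0.5106, 0.1607, 0.5698]
tcp_rot: [177.1, -0.3, -0.1]
ft_force: [0.4, -1.2, -1.5]
grip_width: 0.0256
grip_force: 59.1
```

Emit:
carry_out(targets=[[[-0.8,1.8,-4.2],0,1],[[-0.8,1.8,-4.2],0,1],[[-0.8,1.8,-4.2],0,1],[[-0.8,1.8,-4.2],0,1],[[-0.8,1.8,-4.2],0,1]])

```text
t: 10.0
tool_pos: [0.4693, 0.0815, 0.7842]
tcp_rot: [177.1, -0.3, -0.1]
ft_force: [1.9, 0.2, -1.3]
grip_width: 0.0256
grip_force: 59.0
```

Emit:
carry_out(targets=[[[0,1.8,-4.2],0,1],[[0,0,-4.2],0,1]])

```text
t: 10.2
tool_pos: [0.4678, 0.0669, 0.8679]
tcp_rot: [177.1, -0.4, -0.3]
ft_force: [0.7, -0.4, 0.7]
grip_width: 0.0251
grip_force: 59.1
```

```bash
python3 goto.py
```

```text
10.2 [0.4678 0.0669 0.8679] [177.1  -0.4  -0.3] [  3.4  10.1  25.5  -5.1 144.1  89.5]
```

Emit:
carry_out(targets=[[[2,0,-3],0,1],[[2,0,-3],0,1],[[2.5,0,-4],0,1],[[2.5,0,-4],0,1]])

```text
t: 10.6
tool_pos: [0.4915, 0.0652, 0.8929]
tcp_rot: [177.3, -0.4, -0.1]
ft_force: [-1.1, -0.6, -1.3]
grip_width: 0.0249
grip_force: 60.2
```

```bash
python3 goto.py
```

```text
10.6 [0.4915 0.0652 0.8929] [ 1.773e+02 -4.000e-01 -1.000e-01] [  2.9  24.3   1.8  -6.2 153.6  87.4]
```

Emit:
carry_out(targets=[[[-1.5,0,-4],0,1],[[-1.5,0,-4],0,1],[[-1.5,0,-4],0,1]])

```text
t: 10.9
tool_pos: [0.4236, 0.0663, 0.938]
tcp_rot: [177.1, -6.1, 0.2]
ft_force: [-0.8, 0.2, -1.0]
grip_width: 0.0252
grip_force: 60.2
```

```bash
python3 goto.py
```

```text
10.9 [0.4236 0.0663 0.938 ] [177.1  -6.1   0.2] [  3.8  18.9   1.4  -7.4 153.6  87. ]
```

Emit:
carry_out(targets=[[[-1.5,0,-4.5],0,1],[[-1.5,0,-4.5],0,1],[[-1,0,-4.5],0,1]])

```text
t: 11.2
tool_pos: [0.362, 0.068, 0.9707]
tcp_rot: [176.8, -10.8, 0.4]
ft_force: [0.3, 0.1, -1.5]
grip_width: 0.0259
grip_force: 60.2
```

Emit:
carry_out(targets=[[[0,0,-5],0,1],[[0,0,-5],0,1]])

```text
t: 11.4
tool_pos: [0.3302, 0.0678, 0.9853]
tcp_rot: [176.8, -13.2, 0.6]
ft_force: [-0.4, -0.1, -2.2]
grip_width: 0.0253
grip_force: 60.2
```

```bash
python3 goto.py
```

```text
11.4 [0.3302 0.0678 0.9853] [176.8 -13.2   0.6] [  6.1  11.8   1.4 -10.1 153.5  86.4]
```

Emit:
carry_out(targets=[[[3.5,0,3.5],0,1],[[3.5,0,3.5],0,1],[[3.5,0,3.5],0,1],[[3.5,0,3.5],0,1],[[3.5,0,3.5],0,1]])

```text
t: 11.9
tool_pos: [0.5389, 0.06, 0.8572]
tcp_rot: [176.7, -13.2, 0.6]
ft_force: [-0.4, -0.0, -1.1]
grip_width: 0.0251
grip_force: 60.2
```

Emit:
carry_out(targets=[[[3.5,0,2],0,1],[[0,0,0],0,1]])

```text
t: 12.1
tool_pos: [0.5852, 0.0592, 0.837]
tcp_rot: [176.7, -12.3, 0.6]
ft_force: [0.7, 0.6, -2.8]
grip_width: 0.0255
grip_force: 60.1
```

```bash
python3 goto.py
python3 - <<'E'
from k import *
from bench import robot
s=robot.read_state()['qpos'];q0=s[[1,2,4]]
for a in(270,285,300,315,330):
    q=q0.copy();o=[]
    for i in range(6): q=step(q,.05*np.cos(np.deg2rad(a)),.05*np.sin(np.deg2rad(a)),.45);o.append(round(sum(q)-180,1))
    print(a,o,q.round(0),fk(P,q).round(2))
E
```

```text
12.1 [0.5852 0.0592 0.837 ] [176.7 -12.3   0.6] [  2.3  13.   27.1  -4.6 127.6  88.8]
270 [np.float64(-12.3), np.float64(-14.0), np.float64(-15.6), np.float64(-17.3), np.float64(-19.0), np.float64(-20.7)] [ 16.   1. 142.] [0.44 0.97]
285 [np.float64(-12.6), np.float64(-14.6), np.float64(-16.7), np.float64(-18.7), np.float64(-20.7), np.float64(-22.7)] [ 19.   1. 137.] [0.5  0.96]
300 [np.float64(-12.8), np.float64(-15.1), np.float64(-17.3), np.float64(-19.6), np.float64(-21.9), np.float64(-24.2)] [ 22.   1. 133.] [0.56 0.94]
315 [np.float64(-12.9), np.float64(-15.2), np.float64(-17.6), np.float64(-20.1), np.float64(-22.5), np.float64(-25.0)] [ 25.   1. 128.] [0.62 0.91]
330 [np.float64(-12.8), np.float64(-15.1), np.float64(-17.5), np.float64(-19.9), np.float64(-22.5), np.float64(-25.0)] [ 29.   1. 125.] [0.68 0.88]
```

Emit:
carry_out(targets=[[[2.5,0,-4.3],0,1],[[2.5,0,-4.3],0,1],[[2.5,0,-4.3],0,1],[[2.5,0,-4.3],0,1],[[2.5,0,-4.3],0,1]])

```text
t: 12.6
tool_pos: [0.5572, 0.059, 0.917]
tcp_rot: [176.8, -18.3, 0.9]
ft_force: [-1.3, -0.4, -1.1]
grip_width: 0.0253
grip_force: 61.1
```

```bash
python3 goto.py
```

```text
12.6 [0.5572 0.059  0.917 ] [176.8 -18.3   0.9] [  2.4  23.3   1.4  -5.4 137.   87.4]
```

Emit:
carry_out(targets=[[[2.5,0,-4.3],0,1],[[2.5,0,-4.3],0,1],[[2.5,0,-4.3],0,1],[[2.5,0,-4.3],0,1],[[2.5,0,-4.3],0,1]])

```text
t: 13.1
tool_pos: [0.5142, 0.0572, 0.9598]
tcp_rot: [176.8, -24.5, 1.3]
ft_force: [0.4, -0.0, -1.3]
grip_width: 0.0254
grip_force: 61.1
```

Emit:
carry_out(targets=[[[2.5,0,-4.3],0,1]])

```text
t: 13.2
tool_pos: [0.5042, 0.0569, 0.9686]
tcp_rot: [176.8, -25.8, 1.4]
ft_force: [1.5, 0.3, -2.1]
grip_width: 0.0253
grip_force: 61.1
```

```bash
python3 goto.py
```

```text
13.2 [0.5042 0.0569 0.9686] [176.8 -25.8   1.4] [  2.4  18.2   1.4  -5.1 134.6  87.3]
```

Emit:
carry_out(targets=[[[3.5,0,-3.5],0,1],[[3.5,0,-3.5],0,1],[[3.5,0,-3.5],0,1],[[3.5,0,-3.5],0,1],[[3.5,0,-3.5],0,1]])

```text
t: 13.7
tool_pos: [0.5015, 0.0547, 0.9968]
tcp_rot: [176.7, -32.7, 1.8]
ft_force: [-0.6, -1.0, -0.9]
grip_width: 0.0256
grip_force: 61.1
```

```bash
python3 goto.py "[.45,-.1,.5]" "[.45,-.19,.3]"
```

```text
13.7 [0.5015 0.0547 0.9968] [176.7 -32.7   1.8] [  2.   16.3   1.4  -4.3 129.5  87.4]
tool shift cm to [ 0.45 -0.1   0.5 ] [-31.57  13.06  39.58]
tool shift cm to [ 0.45 -0.19  0.3 ] [-42.6   21.09  56.75]
```

Emit:
carry_out(targets=[[[-2.6,1.1,3.3],0,1],[[-2.6,1.1,3.3],0,1],[[-2.6,1.1,3.3],0,1],[[-2.6,1.1,3.3],0,1],[[-2.6,1.1,3.3],0,1]])

```text
t: 14.2
tool_pos: [0.4866, 0.0011, 0.8404]
tcp_rot: [176.5, -32.8, 2.0]
ft_force: [-0.1, -0.2, -0.1]
grip_width: 0.0256
grip_force: 61.1
```

Emit:
carry_out(targets=[[[-2.6,1.1,3.3],0,1],[[-2.6,1.1,3.3],0,1],[[-2.6,1.1,3.3],0,1],[[-2.6,1.1,3.3],0,1],[[-2.6,1.1,3.3],0,1]])

```text
t: 14.7
tool_pos: [0.4669, -0.0647, 0.6345]
tcp_rot: [176.5, -32.7, 2.0]
ft_force: [0.6, -0.5, -0.5]
grip_width: 0.0255
grip_force: 61.1
```

Emit:
carry_out(targets=[[[-2.6,1.1,3.3],0,1],[[-2.6,1.1,3.3],0,1],[[0,0,0],0,1]])

```text
t: 15.0
tool_pos: [0.4582, -0.0917, 0.5419]
tcp_rot: [176.9, -31.8, 1.6]
ft_force: [0.5, -0.1, -3.2]
grip_width: 0.0254
grip_force: 60.9
```

```bash
cat > aim.py <<'E'
import numpy as np,sys
from bench import robot
from scipy.spatial.transform import Rotation as R
s=robot.read_state();M=R.from_euler('xyz',s['tcp_rot'],degrees=True).as_matrix()
L=np.array([.632,-.189,.083]);T=s['tool_pos'];n=np.array([-np.sin(np.deg2rad(35)),0,np.cos(np.deg2rad(35))])
print(s['t'],T.round(4),s['tcp_rot'].round(1),s['qpos'].round(1),"angle",np.degrees(np.arccos(-n@M[:,2])).round(1))
for k in (.26,.16):
    g=L-k*M[:,2];print(k,g.round(4),"shift",(M.T@(g-T)*100).round(2))
E
python3 aim.py
```

```text
15.0 [ 0.4582 -0.0917  0.5419] [176.9 -31.8   1.6] [-24.  -36.1 104.4  10.4  81.4  66.5] angle 3.9
0.26 [ 0.4949 -0.1788  0.3037] shift [-9.63  7.61 22.5 ]
0.16 [ 0.5476 -0.1827  0.2188] shift [-9.63  7.61 32.5 ]
```

Angle 3.9°. I approach first to 18 cm from the label, then to 8 cm.

Emit:
carry_out(targets=[[[-1.6,1.3,3.7],0,1],[[-1.6,1.3,3.7],0,1],[[-1.6,1.3,3.7],0,1],[[-1.6,1.3,3.7],0,1],[[-1.6,1.3,3.7],0,1]])

```text
t: 15.5
tool_pos: [0.4935, -0.1664, 0.3608]
tcp_rot: [176.3, -32.9, 2.1]
ft_force: [0.0, -0.1, -0.6]
grip_width: 0.0253
grip_force: 61.2
```

Emit:
carry_out(targets=[[[-1.6,1.1,3.7],0,1],[[0,0,0],0,1]])

```text
t: 15.7
tool_pos: [0.4977, -0.1786, 0.3136]
tcp_rot: [176.8, -32.2, 1.8]
ft_force: [-0.6, -0.2, -2.2]
grip_width: 0.0254
grip_force: 61.0
```

```bash
python3 aim.py
python3 - <<'E'
from bench import robot
import cv2
i=robot.get_image("scene")[:,:,::-1]; cv2.imwrite("pics/aim.png",cv2.resize(i[60:240,230:430],None,fx=3,fy=3))
E
```

```text
15.7 [ 0.4977 -0.1786  0.3136] [176.8 -32.2   1.8] [-33.5 -29.9 122.4  17.6  59.8  50.5] angle 3.5
0.26 [ 0.4933 -0.1788  0.3027] shift [-0.95 -0.03  0.69]
0.16 [ 0.5467 -0.1827  0.2182] shift [-0.95 -0.03 10.69]
```

View pics/aim.png

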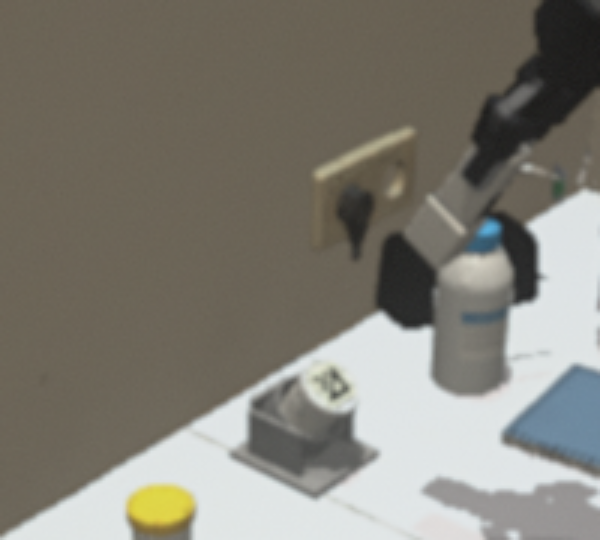

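Run:
```python
from h import *
s=robot.read_state();M=R.from_euler('xyz',s['tcp_rot'],degrees=True).as_matrix();T=s['tool_pos']
for L in(-.1,-.037,0,.034,.08,.26): print(L,((proj("scene",T+L*M[:,2])-[230,60])*3).round(0))
print("label",((proj("scene",[.632,-.189,.083])-[230,60])*3).round(0))
for a in (0,10,20,30): # scanner tilted further about tool y around grip point
    d=R.from_rotvec(-np.deg2rad(a)*M[:,1]).apply(M[:,2]); G=T-.0*M[:,2]-.019*M[:,2]
    print(a,d.round(2),((proj("scene",G+.099*d)-[230,60])*3).round(0),((proj("scene",G-.018*d)-[230,60])*3).round(0))
```

```text
-0.1 [557.  68.]
-0.037 [508. 132.]
0 [482. 167.]
0.034 [459. 197.]
0.08 [429. 236.]
0.26 [329. 367.]
label [335. 386.]
0 [ 0.54 -0.04 -0.84] [429. 236.] [508. 132.]
10 [ 0.38 -0.05 -0.92] [446. 251.] [505. 129.]
20 [ 0.22 -0.05 -0.97] [464. 264.] [501. 126.]
30 [ 0.04 -0.05 -1.  ] [483. 274.] [498. 125.]
```

The scanner axis matches the tool axis; the window is at about crop (428,250) and the beam line heads for the label at (335,386). I advance and hold.

Emit:
carry_out(targets=[[[-0.5,0,3],0,1],[[-0.4,0,3],0,1],[[0,0,2.5],0,1],[[0,0,1.5],0,1],[[0,0,0],0,1]])

```text
t: 16.25
tool_pos: [0.5466, -0.1828, 0.2318]
tcp_rot: [176.5, -32.7, 2.1]
ft_force: [0.6, 0.2, -1.4]
grip_width: 0.0253
grip_force: 61.1
```

Emit:
carry_out(targets=[[[0,0,0],0,1],[[0,0,0],0,1],[[0,0,0],0,1]])

```text
t: 16.55
tool_pos: [0.5451, -0.1833, 0.2314]
tcp_rot: [176.4, -32.7, 2.0]
ft_force: [-0.9, -0.6, -1.3]
grip_width: 0.0254
grip_force: 61.1
```

```bash
python3 aim.py
python3 - <<'E'
from bench import robot
import cv2,numpy as np
i=robot.get_image("scene")[:,:,::-1];j=robot.get_image("top")[:,:,::-1]
cv2.imwrite("pics/aim2.png",np.hstack([cv2.resize(i[110:230,290:410],(400,400)),cv2.resize(j[160:260,330:430],(400,400))]))
E
```

```text
16.55 [ 0.5451 -0.1833  0.2314] [176.4 -32.7   2. ] [-30.5 -20.5 124.   18.7  47.8  49.4] angle 3.3
0.26 [ 0.4912 -0.1777  0.3013] shift [-0.74 -0.2  -8.81]
0.16 [ 0.5453 -0.182   0.2173] shift [-0.74 -0.2   1.19]
```

View pics/aim2.png

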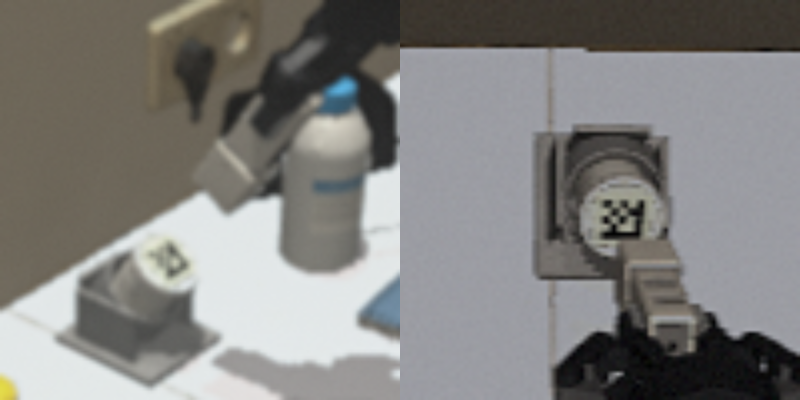

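Emit:
carry_out(targets=[[[-0.7,-0.2,0.5],0,1],[[0,0,0],0,1],[[0,0,0],0,1],[[0,0,0],0,1],[[0,0,0],0,1]])

```text
t: 17.15
tool_pos: [0.5413, -0.1814, 0.2206]
tcp_rot: [176.5, -32.6, 1.9]
ft_force: [-0.2, -0.4, -1.7]
grip_width: 0.025
grip_force: 61.1
```

Emit:
carry_out(targets=[[[0,0,0],0,1],[[0,0,0],0,1],[[0,0,0],0,1],[[0,0,0],0,1],[[0,0,0],0,1]])

```text
t: 17.65
tool_pos: [0.5412, -0.1813, 0.2205]
tcp_rot: [176.6, -32.6, 2.0]
ft_force: [-0.1, -0.4, -1.2]
grip_width: 0.0252
grip_force: 61.1
```

```bash
python3 aim.py
python3 - <<'E'
from h import *
T=np.array([.5451,-.1833,.2314]);M=R.from_euler('xyz',[176.4,-32.7,2],degrees=True).as_matrix()
for L in(-.037,.034,.08): print(L,((proj("scene",T+L*M[:,2])-[290,110])*10/3).round(0),((proj("top",T+L*M[:,2])-[330,160])*4+[400,0]).round(0))
E
```

```text
17.65 [ 0.5412 -0.1813  0.2205] [176.6 -32.6   2. ] [-30.6 -20.5 125.   19.   47.1  49. ] angle 3.4
0.26 [ 0.4919 -0.1781  0.3018] shift [ 0.22  0.09 -9.5 ]
0.16 [ 0.5458 -0.1823  0.2176] shift [0.22 0.09 0.5 ]
-0.037 [298.  86.] [672. 341.]
0.034 [250. 148.] [654. 291.]
0.08 [221. 186.] [644. 262.]
```

Handle end and shoulder appear where predicted, and the beam point is within a few mm of the label centre. I hold a little longer to be sure, then back off along the axis.

Emit:
carry_out(targets=[[[0,0,0],0,1],[[0,0,0],0,1],[[0,0,0],0,1],[[0,0,0],0,1],[[0,0,0],0,1]])

```text
t: 18.15
tool_pos: [0.5412, -0.1813, 0.2205]
tcp_rot: [176.5, -32.6, 1.9]
ft_force: [0.3, -0.0, -0.8]
grip_width: 0.0256
grip_force: 61.1
```

Emit:
carry_out(targets=[[[0,0,-3],0,1],[[0,0,-4.5],0,1],[[0,0,-4.5],0,1],[[0,-4.5,0],0,1],[[0,-4.5,0],0,1]])

```text
t: 18.65
tool_pos: [0.4761, -0.0879, 0.3199]
tcp_rot: [176.4, -32.8, 1.6]
ft_force: [0.8, 0.8, -1.3]
grip_width: 0.0251
grip_force: 61.0
```

Emit:
carry_out(targets=[[[0,-4.5,0],0,1],[[0,-4.5,0],0,1],[[0,-4.5,0],0,1]])

```text
t: 18.95
tool_pos: [0.4757, 0.05, 0.3106]
tcp_rot: [176.6, -32.7, 1.9]
ft_force: [1.2, -0.2, -1.1]
grip_width: 0.0252
grip_force: 61.0
```

```bash
python3 goto.py "[.36,.054,.32]"
```

```text
18.95 [0.4757 0.05   0.3106] [176.6 -32.7   1.9] [  1.4 -39.1 128.2  -3.7  58.3  91.5]
tool shift cm to [0.36  0.054 0.32 ] [-9.22 -0.36 -7.06]
```

Emit:
carry_out(targets=[[[-4,0,-3],0,1],[[-4,0,-3],0,1],[[-4.8,0,-1.2],0,1],[[-4.8,0,-1.2],0,1],[[-4.8,0,-1.2],0,1]])

```text
t: 19.45
tool_pos: [0.3344, 0.0898, 0.2853]
tcp_rot: [174.9, -28.6, 1.5]
ft_force: [-0.5, -0.1, -1.4]
grip_width: 0.0254
grip_force: 61.3
```

```bash
python3 goto.py
```

```text
19.45 [0.3344 0.0898 0.2853] [174.9 -28.6   1.5] [ 15.3 -58.7 138.4 -12.   73.8 105.7]
```

Emit:
carry_out(targets=[[[2,4.5,0],0,1],[[2,4.5,0],0,1],[[-4.4,0.8,-1],0,1],[[-4.8,0.8,-1],0,1],[[-4.8,0.8,-1],0,1]])

```text
t: 19.95
tool_pos: [0.34, -0.0015, 0.2876]
tcp_rot: [174.6, -23.9, 1.1]
ft_force: [-0.7, 0.0, -1.9]
grip_width: 0.0252
grip_force: 61.3
```

```bash
python3 goto.py
```

```text
19.95 [ 0.34   -0.0015  0.2876] [174.6 -23.9   1.1] [ -8.  -58.7 137.2  -1.6  77.   82. ]
```

Emit:
carry_out(targets=[[[-4.6,1.5,-0.7],0,1],[[-4.6,1.5,-0.7],0,1],[[-4.6,1.5,-0.7],0,1],[[-4.6,1.5,-0.7],0,1],[[-4.6,1.5,-0.7],0,1]])

```text
t: 20.45
tool_pos: [0.2945, -0.1002, 0.2655]
tcp_rot: [175.9, -16.6, 0.7]
ft_force: [0.0, -0.0, -1.1]
grip_width: 0.0256
grip_force: 61.2
```

```bash
python3 goto.py
```

```text
20.45 [ 0.2945 -0.1002  0.2655] [175.9 -16.6   0.7] [-34.1 -58.7 138.1   6.   84.5  56. ]
```

Emit:
carry_out(targets=[[[-4.8,0,-0.5],0,1],[[-4.8,-0.5,-0.5],0,1],[[-4.8,-0.5,-0.5],0,1],[[-4.8,-0.5,-0.5],0,1],[[-4.8,-0.5,-0.5],0,1]])

```text
t: 20.95
tool_pos: [0.1911, -0.1843, 0.2478]
tcp_rot: [-179.8, -11.1, 0.5]
ft_force: [0.3, -1.1, -1.4]
grip_width: 0.0253
grip_force: 61.3
```

```bash
python3 goto.py
```

```text
20.95 [ 0.1911 -0.1843  0.2478] [-179.8  -11.1    0.5] [-66.7 -58.7 139.1  10.3  95.3  24.1]
```

Emit:
carry_out(targets=[[[2.4,-4.3,0],0,1],[[2.4,-4.3,0],0,1],[[2.4,-4.3,0],0,1],[[2.4,-4.3,0],0,1],[[2.4,-4.3,0],0,1]])

```text
t: 21.45
tool_pos: [0.3065, -0.0092, 0.2707]
tcp_rot: [-179.5, -10.5, 0.2]
ft_force: [1.4, -1.0, -1.4]
grip_width: 0.0255
grip_force: 61.1
```

Emit:
carry_out(targets=[[[-5,-0.3,0],0,1],[[-5,-0.3,0],0,1],[[-5,-0.3,0],0,1]])

```text
t: 21.75
tool_pos: [0.2593, -0.0067, 0.2579]
tcp_rot: [-179.2, -6.1, 0.4]
ft_force: [-0.2, 0.2, -1.0]
grip_width: 0.0253
grip_force: 61.2
```

```bash
python3 goto.py
```

```text
21.75 [ 0.2593 -0.0067  0.2579] [-179.2   -6.1    0.4] [-16.1 -58.7 137.9   2.5  95.1  73.8]
```

Emit:
carry_out(targets=[[[-5,-0.8,0],0,1],[[-5,-0.8,0],0,1],[[-5,-0.8,0],0,1]])

```text
t: 22.05
tool_pos: [0.2341, 0.0173, 0.2623]
tcp_rot: [-179.3, -1.1, 0.0]
ft_force: [-0.3, 0.1, -1.3]
grip_width: 0.0254
grip_force: 61.2
```

```bash
python3 goto.py "[.5,.2,.32]" "[.664,.203,.32]"
```

```text
22.05 [0.2341 0.0173 0.2623] [-179.3   -1.1    0. ] [-10.  -58.6 137.3   0.9 100.4  80.1]
tool shift cm to [0.5  0.2  0.32] [ 26.69 -18.33  -5.05]
tool shift cm to [0.664 0.203 0.32 ] [ 43.09 -18.63  -4.75]
```

Emit:
carry_out(targets=[[[3.9,-1.7,-0.5],0,1],[[3.9,-1.7,-0.5],0,1],[[3.9,-1.7,-0.5],0,1],[[3.9,-1.7,-0.5],0,1],[[3.9,-1.7,-0.5],0,1]])

```text
t: 22.55
tool_pos: [0.4305, 0.1033, 0.2923]
tcp_rot: [-179.3, -1.1, 0.1]
ft_force: [-0.6, -0.4, -1.3]
grip_width: 0.0258
grip_force: 61.2
```

Emit:
carry_out(targets=[[[3.9,-1.7,-0.4],0,1],[[3.9,-1.7,-0.4],0,1],[[3.9,-1.7,-0.4],0,1],[[3.9,-1.7,-0.4],0,1],[[3.9,-1.7,-0.4],0,1]])

```text
t: 23.05
tool_pos: [0.625, 0.1881, 0.3167]
tcp_rot: [-179.3, -1.1, 0.1]
ft_force: [0.2, 0.1, -0.9]
grip_width: 0.025
grip_force: 61.2
```

Emit:
carry_out(targets=[[[3.9,-1.7,0],0,1],[[0,0,0],0,1],[[0,0,0],0,1]])

```text
t: 23.35
tool_pos: [0.6624, 0.205, 0.3161]
tcp_rot: [-179.3, -1.0, 0.1]
ft_force: [-0.2, 0.3, -1.0]
grip_width: 0.0253
grip_force: 61.2
```

```bash
python3 goto.py "[.664,.202,.2]"
python3 - <<'E'
from h import *
s=robot.read_state();T=s['tool_pos'];M=R.from_euler('xyz',s['tcp_rot'],degrees=True).as_matrix()
i=robot.get_image("scene")[:,:,::-1]; cv2.imwrite("pics/ret.png",cv2.resize(i[120:320,130:310],None,fx=3,fy=3))
for L in(-.037,.034,.08): print(L,((proj("scene",T+L*M[:,2])-[130,120])*3).round(0))
E
```

```text
23.35 [0.6624 0.205  0.3161] [-1.793e+02 -1.000e+00  1.000e-01] [ 12.6   9.7  83.6   0.5  85.6 102.4]
tool shift cm to [0.664 0.202 0.2  ] [-0.03  0.44 11.61]
-0.037 [190.  58.]
0.034 [204. 163.]
0.08 [213. 226.]
```

View pics/ret.png

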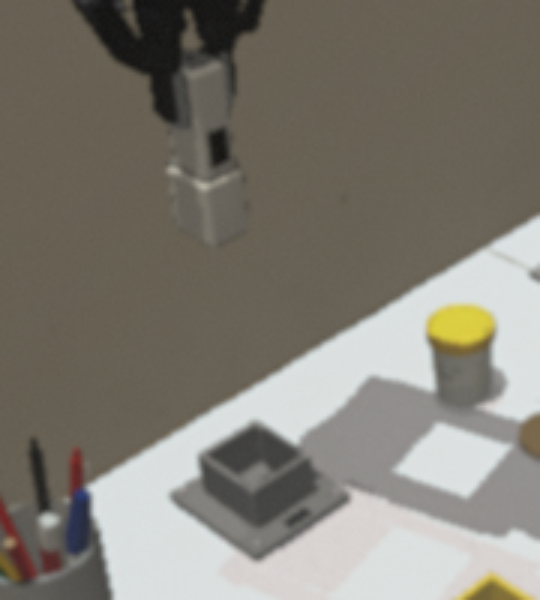

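The scanner is upright (shoulder centre ~(206,168), window ~(211,220) in the crop), above the empty grey well, whose rim corners are (256,424), (201,462), (255,497), (312,462). I check the well centre from the rim.

Run:
```python
from h import *
Q=np.array([plane("scene",(130+a/3,120+b/3),.044) for a,b in((256,424),(201,462),(255,497),(312,462))]);print(Q.round(4),Q.mean(0))
# window in the image, at TCP z - .08
print(plane("scene",(130+211/3,120+220/3),.3161-.08), plane("scene",(130+211/3,120+220/3),.3161-.076))
```

```text
[[0.6893 0.1787 0.044 ]
 [0.6858 0.232  0.044 ]
 [0.628  0.2314 0.044 ]
 [0.6262 0.1809 0.044 ]] [0.65732862 0.20573064 0.044     ]
[0.67051533 0.20215256 0.2361    ] [0.66493051 0.2059691  0.2401    ]
```

Emit:
carry_out(targets=[[[0,0.8,4],0,1],[[0,0,4],0,1],[[0,0,4],0,1],[[0,0,4],0,1],[[0,0,0],0,1]])

```text
t: 23.9
tool_pos: [0.6596, 0.1986, 0.1509]
tcp_rot: [-179.4, -0.4, 0.2]
ft_force: [-0.7, -0.7, -2.5]
grip_width: 0.0252
grip_force: 61.1
```

```bash
python3 goto.py "[.6645,.199,.1]"
python3 - <<'E'
from h import *
i=robot.get_image("scene")[:,:,::-1];j=robot.get_image("top")[:,:,::-1]
cv2.imwrite("pics/low.png",np.hstack([cv2.resize(i[200:310,170:270],(500,550)),cv2.resize(j[160:260,200:250],(275,550))]))
E
```

```text
23.9 [0.6596 0.1986 0.1509] [-179.4   -0.4    0.2] [ 12.1  14.8  93.6   0.5  71.  101.7]
tool shift cm to [0.6645 0.199  0.1   ] [0.46 0.01 5.1 ]
```

View pics/low.png

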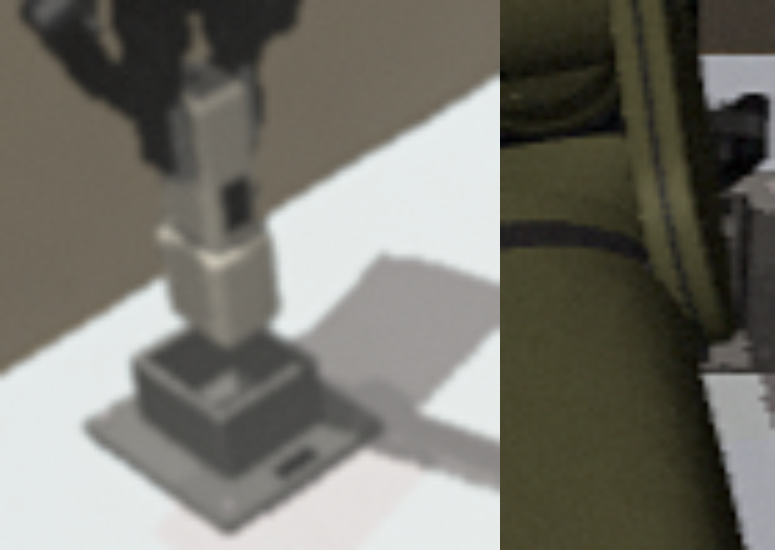

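Run:
```python
from h import *
f=lambda a,b,z:plane("scene",(170+a/5,200+b/5),z)[:2]
for z in(.068,.072,.076): 
    Q=np.array([f(172,305,z),f(222,350,z),f(280,310,z)]);print(z,Q.round(4).tolist(),((Q[0]+Q[2])/2).round(4))
Q=np.array([f(133,365,.044),f(225,418,.044),f(318,362,.044)]);print("rim",Q.round(4).tolist(),((Q[0]+Q[2])/2).round(4))
Q=np.array([f(83,428,.008),f(230,533,.006),f(385,430,.008)]);print("foot",Q.round(4).tolist(),((Q[0]+Q[2])/2).round(4))
```

```text
0.068 [[0.6826, 0.2106], [0.6435, 0.2162], [0.6453, 0.1831]] [0.6639 0.1969]
0.072 [[0.6783, 0.2135], [0.6394, 0.219], [0.6412, 0.1861]] [0.6597 0.1998]
0.076 [[0.674, 0.2163], [0.6353, 0.2218], [0.6371, 0.1891]] [0.6555 0.2027]
rim [[0.6891, 0.2304], [0.633, 0.2272], [0.6308, 0.1779]] [0.6599 0.2042]
foot [[0.7097, 0.2476], [0.6127, 0.2475], [0.6093, 0.1632]] [0.6595 0.2054]
```

The scanner sits about 4 mm low in y relative to the well; I correct that and lower it.

Emit:
carry_out(targets=[[[0.2,-0.35,1],0,1],[[0,0,2],0,1],[[0,0,1.5],0,1],[[0,0,0],0,1]])

```text
t: 24.4
tool_pos: [0.6727, 0.2062, 0.1233]
tcp_rot: [-179.1, -1.9, 0.3]
ft_force: [-3.6, -2.3, 19.7]
grip_width: 0.0252
grip_force: 64.7
```

Emit:
carry_out(targets=[[[0,0,-2],0,1],[[0,0,0],0,1],[[0,0,0],0,1],[[0,0,0],0,1],[[0,0,0],0,1]])

```text
t: 24.9
tool_pos: [0.6663, 0.2045, 0.1314]
tcp_rot: [-179.3, -1.0, 0.3]
ft_force: [-0.3, -0.4, -1.5]
grip_width: 0.0251
grip_force: 62.0
```

```bash
python3 goto.py "[.662,.202,.1]"
python3 - <<'E'
from h import *
i=robot.get_image("scene")[:,:,::-1]
cv2.imwrite("pics/low2.png",cv2.resize(i[200:310,170:270],(500,550)))
E
```

```text
24.9 [0.6663 0.2045 0.1314] [-179.3   -1.     0.3] [ 12.5  16.4  93.6   0.5  68.8 102. ]
tool shift cm to [0.662 0.202 0.1  ] [-0.49  0.28  3.13]
```

View pics/low2.png

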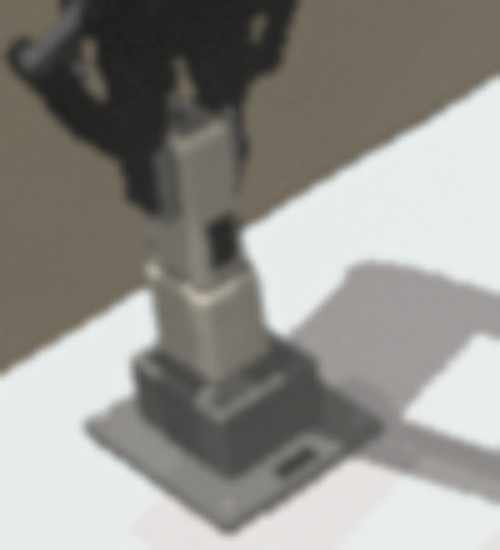

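Run:
```python
from h import *
f=lambda a,b,z:plane("scene",(170+a/5,200+b/5),z)[:2].round(4)
for z in(.047,.051,.055): print(z,"front corner",f(208,382,z),"centre",f(208,382,z)+[.02,-.016])
```

```text
0.047 front corner [0.6532 0.2189] centre [0.6732 0.2029]
0.051 front corner [0.6492 0.2216] centre [0.6692 0.2056]
0.055 front corner [0.6451 0.2243] centre [0.6651 0.2083]
```

Emit:
carry_out(targets=[[[-0.6,0.1,0],0,1],[[0,0,0.5],0,1],[[0,0,0.5],0,1],[[0,0,0],0,1],[[0,0,0],0,1]])

```text
t: 25.45
tool_pos: [0.6615, 0.2037, 0.1236]
tcp_rot: [-179.3, -1.2, 0.3]
ft_force: [-1.1, -0.4, 4.7]
grip_width: 0.0255
grip_force: 62.6
```

Emit:
carry_out(targets=[[[0,0,0.5],0,1],[[0,0,0],0,1],[[0,0,0],0,1]])

```text
t: 25.75
tool_pos: [0.6641, 0.2041, 0.1227]
tcp_rot: [-179.2, -1.5, 0.3]
ft_force: [-1.7, -0.9, 13.8]
grip_width: 0.0253
grip_force: 64.0
```

Run:
```python
from h import *
s=robot.read_state();print(s['t'],s['ft_force'],s['ft_torque'],s['tool_pos'])
i=robot.get_image("scene")[:,:,::-1]
cv2.imwrite("pics/low3.png",cv2.resize(i[230:310,170:270],None,fx=7,fy=7,interpolation=cv2.INTER_CUBIC))
```

```text
25.75 [-1.67671973 -0.86048544 13.79598727] [-0.2127755   0.57252805  0.05828537] [0.66414944 0.2040843  0.12265924]
```

View pics/low3.png

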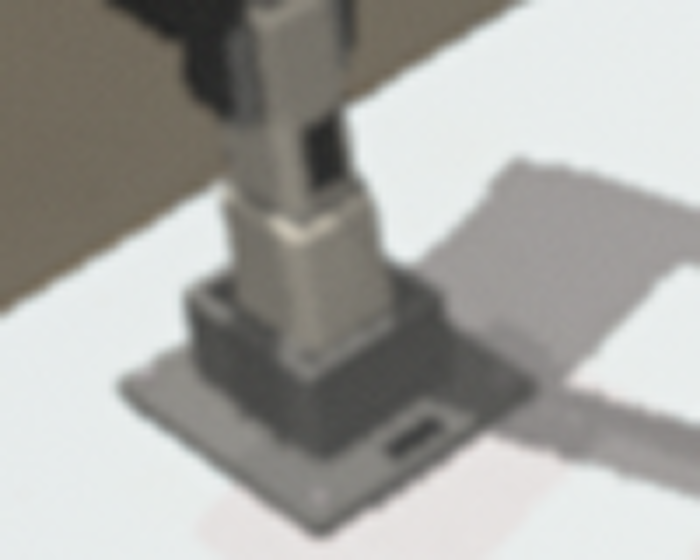

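Run:
```python
from h import *
f=lambda a,b,z:plane("scene",(170+a/7,230+b/7),z)[:2].round(4)
print("head corner",f(298,358,.044),"rim front outer",f(310,380,.044),"left",f(187,290,.044),"right",f(448,315,.044))
# compare the shoulder corner (54 -> top of head) z=.044+.046
print("shoulder",f(302,232,.090),f(228,195,.09),f(375,190,.09))
```

```text
head corner [0.6428 0.2254] rim front outer [0.6325 0.2295] left [0.693 0.227] right [0.6237 0.1831]
shoulder [0.6399 0.2191] [0.6699 0.2221] [0.6387 0.1923]
```

The head's front corner lies over the +y wall: about 7 mm too far in y, fine in x. I lift clear, shift -y and lower again.

Emit:
carry_out(targets=[[[-0.1,0,-1.5],0,1],[[0,0.6,0],0,1],[[0,0,0],0,1],[[0,0,0],0,1],[[0,0,0],0,1]])

```text
t: 26.3
tool_pos: [0.6594, 0.1973, 0.1313]
tcp_rot: [-179.3, -1.0, 0.3]
ft_force: [-0.3, -0.4, -0.9]
grip_width: 0.0249
grip_force: 62.0
```

```bash
python3 goto.py "[.661,.198,.12]"
```

```text
26.3 [0.6594 0.1973 0.1313] [-179.3   -1.     0.3] [ 12.   15.4  94.9   0.5  68.6 101.5]
tool shift cm to [0.661 0.198 0.12 ] [ 0.14 -0.05  1.13]
```

Emit:
carry_out(targets=[[[0,0,0.7],0,1],[[0,0,0.7],0,1],[[0,0,0],0,1],[[0,0,0],0,1]])

```text
t: 26.7
tool_pos: [0.6628, 0.1979, 0.1224]
tcp_rot: [-179.3, -1.5, 0.3]
ft_force: [-0.2, -0.8, 10.2]
grip_width: 0.0254
grip_force: 63.5
```

Emit:
carry_out(targets=[[[0.25,0,0],0,1],[[0.25,0,0],0,1],[[0.2,0,0],0,1],[[0,0,0],0,1]])

```text
t: 27.1
tool_pos: [0.6676, 0.198, 0.121]
tcp_rot: [-179.3, -1.1, 0.3]
ft_force: [-3.2, 0.1, 9.7]
grip_width: 0.0255
grip_force: 63.5
```

Run:
```python
from h import *
s=robot.read_state();print(s['t'],s['ft_force'],s['ft_torque'],s['tool_pos'])
i=robot.get_image("scene");g=cv2.cvtColor(i,cv2.COLOR_RGB2GRAY)
for v in range(258,290,2): print(v,' '.join('%3d'%x for x in g[v,192:240:2]))
```

```text
27.1 [-3.23771577  0.09707216  9.73562959] [-0.22339527  1.26309204  0.04600966] [0.66759013 0.19795597 0.12098091]
258 109 110 148 202 233 236 170 121 121 136 132 135 126 121 144 135 127 187 236 235 236 234 216 161
260 126 179 233 236 235 236 191 113 122 173 185 148 134 162 163 128 119 161 234 237 233 195 160 156
262 216 236 236 235 235 235 220 120 112 128 167 187 170 140 137 130 120 140 232 235 196 157 156 157
264 236 236 235 235 235 236 227 128 110 117 133 143 144 136 137 133 122 127 208 196 157 156 157 156
266 235 235 235 236 234 227 184 121 113 115 132 137 142 135 134 133 126 120 143 158 156 157 156 156
268 235 235 236 231 202 150  98  94 113 113 125 136 141 137 133 134 129 119 125 150 157 156 155 156
270 235 235 218 166 114  79  70  88 113 113 122 134 139 135 134 132 130 124 112 109 139 154 156 156
272 235 235 161 127 102  74  71  81 108 114 121 132 139 138 132 130 129 124 110  83  98 148 156 156
274 235 235 160  93 112  88  76  73  89 106 118 132 135 138 133 131 128 127 107  78  80 132 146 151
276 235 236 183  80  81  83  86  77  70  83 111 132 135 140 133 128 121 102  81  76  76  99 130 138
278 236 233 187  85  78  75  78  81  83 115 138 139 123 129 124 108  89  76  75  74  75  81  98 120
280 205 165 138  87  78  75  73  74  94 125 127 107 110 119  99  78  73  76  77  77  76  81  89  91
282 152 141 137  97  78  78  78  73  79  99 119 120 109  86  75  76  77  77  76  79  75  80  89  89
284 139 142 143 126  91  79  80  79  78  82  92 101  78  76  75  76  77  76  77  75  83  86  88  89
286 141 143 142 143 133 104  82  81  81  82  83  83  75  78  77  77  77  77  76  94 120 124 120 105
288 129 141 143 145 143 139 112  88  82  81  83  83  78  77  77  76  76  84 108 126 129 136 135 131
```

Run:
```python
from h import *
for uv in((216,281),(217,281),(218,281),(218,280)): print(uv,plane("scene",uv,.044)[:2].round(4))
for n,P in dict(frontinner=(.6375,.223),backleft=(.6895,.223)).items(): print(n,proj("scene",[*P,.044]))
i=robot.get_image("scene")
cv2.imwrite("pics/x.png",i)
g=cv2.cvtColor(i,cv2.COLOR_RGB2GRAY)
for v in range(274,288): print(v,' '.join('%3d'%x for x in g[v,204:232]))
```

```text
(216, 281) [0.6378 0.2205]
(217, 281) [0.6362 0.2191]
(218, 281) [0.6346 0.2178]
(218, 280) [0.637  0.2157]
frontinner [215.14207693 281.66170199]
backleft [199.23777784 271.20423164]
274  76  72  73  79  88  96 105 112 120 128 131 133 136 139 137 135 132 132 132 129 127 125 124 119 106  87  78  77
275  82  77  73  72  77  83  91  98 112 125 131 133 136 138 139 136 133 131 130 128 127 123 117 109  95  81  76  73
276  85  82  77  74  71  76  84  96 109 123 133 134 134 138 141 135 133 129 127 125 123 112 100  92  81  76  75  74
277  83  82  80  78  75  83  98 114 126 134 137 135 133 133 138 134 129 126 122 118 107  95  85  77  77  73  76  76
278  78  80  82  80  83  97 117 130 139 142 137 130 123 123 130 129 123 118 110 100  87  80  76  76  76  76  76  75
279  73  75  78  81  90 107 125 134 138 135 127 115 110 116 123 125 115 105  92  82  78  75  75  75  76  75  76  76
280  73  73  73  78  92 113 127 132 128 119 107 106 110 119 121 112  99  86  78  76  75  75  76  75  76  76  75  76
281  74  73  74  75  86 101 115 124 123 114 108 111 116 117 106  92  81  77  74  73  75  75  78  77  77  76  76  77
282  76  75  73  72  77  86  98 111 120 122 121 115 109  99  86  76  75  74  74  73  77  76  78  76  77  77  75  76
283  80  77  75  76  75  80  86  95 107 121 120 105  90  81  75  75  75  76  75  77  75  76  77  77  76  76  77  75
284  79  80  79  80  76  81  81  82  92 101 100  88  78  75  74  74  77  76  75  76  75  76  76  77  76  75  76  77
285  81  81  81  81  80  80  81  80  84  89  87  77  73  73  77  74  77  77  77  76  76  77  77  76  77  75  78  87
286  81  79  81  81  82  81  81  81  83  84  83  78  76  77  75  76  76  76  76  76  76  77  77  77  75  82  95 106
287  91  83  80  80  80  82  82  81  82  85  84  80  76  75  76  77  77  77  77  77  77  76  78  80  87 102 118 125
```

Emit:
carry_out(targets=[[[0,-0.2,0],0,1],[[0,-0.2,0],0,1],[[0,0,0],0,1],[[0,0,0],0,1]])

```text
t: 27.6
tool_pos: [0.6681, 0.2003, 0.121]
tcp_rot: [-179.5, -1.2, 0.4]
ft_force: [-1.3, -4.3, 8.6]
grip_width: 0.0254
grip_force: 63.3
```

Run:
```python
from bench import robot
s=robot.read_state();print(s['t'],s['ft_force'],s['ft_torque'],s['tool_pos'],s['tcp_rot'])
```

```text
27.6 [-1.32858047 -4.33324006  8.59865312] [-1.28323716  0.90305726  0.14825515] [0.66809563 0.20026525 0.12104286] [-179.47852408   -1.18976965    0.36935602]
```

Emit:
carry_out(targets=[[[0,0,-1.2],0,1],[[0,0,0],0,1],[[0,0,0],0,1],[[0,0,0],0,1]])

```text
t: 28.0
tool_pos: [0.6667, 0.2018, 0.1299]
tcp_rot: [-179.3, -1.1, 0.3]
ft_force: [-0.3, -0.5, -2.0]
grip_width: 0.0257
grip_force: 61.9
```

Run:
```python
from bench import robot
s=robot.read_state();print(s['t'],s['ft_force'],s['ft_torque'],s['tool_pos'],s['tcp_rot'])
```

```text
28.0 [-0.32537118 -0.47304777 -2.02458597] [-0.02647282  0.02652835 -0.01779526] [0.66666654 0.20175137 0.12993766] [-179.28421663   -1.06165129    0.32782652]
```

Emit:
carry_out(targets=[[[0,0,0.8],0,1],[[0,0,0.6],0,1],[[0,0,0],0,1],[[0,0,0],0,1]])

```text
t: 28.4
tool_pos: [0.6697, 0.2021, 0.1205]
tcp_rot: [-179.2, -1.4, 0.3]
ft_force: [0.4, -0.8, 11.3]
grip_width: 0.0255
grip_force: 63.6
```

Run:
```python
from bench import robot
s=robot.read_state();print(s['t'],s['ft_force'],s['ft_torque'],s['tool_pos'],s['tcp_rot'])
```

```text
28.4 [ 0.36351689 -0.75586726 11.25026669] [-0.16152464  0.31840382  0.00956133] [0.66965312 0.20212066 0.12047216] [-179.23189666   -1.44838515    0.31916403]
```

Emit:
carry_out(targets=[[[0,0,-1],0,1],[[0.5,0,0],0,1],[[0,0,0],0,1],[[0,0,0.6],0,1],[[0,0,0.5],0,1]])

```text
t: 28.9
tool_pos: [0.6744, 0.2019, 0.1191]
tcp_rot: [-179.3, -1.4, 0.3]
ft_force: [0.2, -3.6, 21.5]
grip_width: 0.025
grip_force: 64.7
```

Emit:
carry_out(targets=[[[0,0,0],0,1],[[0,0,0],0,1]])

```text
t: 29.1
tool_pos: [0.6744, 0.2019, 0.1193]
tcp_rot: [-179.3, -1.4, 0.3]
ft_force: [-0.6, -1.9, 10.6]
grip_width: 0.0251
grip_force: 63.7
```

Run:
```python
from bench import robot
s=robot.read_state();print(s['t'],s['ft_force'],s['ft_torque'],s['tool_pos'],s['tcp_rot'])
```

```text
29.1 [-0.62261011 -1.85601597 10.64027957] [-0.31076605  0.42285794  0.10753623] [0.67442513 0.20188902 0.11926886] [-179.26205592   -1.40177487    0.32035161]
```

Contact forces keep pointing to the -x side, so the scanner may have pivoted in the grip. I lift back to the earlier check pose and compare the pictures numerically.

Emit:
carry_out(targets=[[[0,0,-4],0,1],[[0,0,-4],0,1],[[0,0,-4],0,1],[[0,0,-4],0,1],[[-0.4,-0.1,-4],0,1]])

```text
t: 29.6
tool_pos: [0.6641, 0.2, 0.3155]
tcp_rot: [-179.3, -1.0, 0.3]
ft_force: [0.2, -0.7, -1.6]
grip_width: 0.0256
grip_force: 61.7
```

Emit:
carry_out(targets=[[[0,0,0],0,1],[[0,0,0],0,1],[[0,0,0],0,1]])

```text
t: 29.9
tool_pos: [0.6636, 0.2001, 0.3124]
tcp_rot: [-179.3, -0.9, 0.3]
ft_force: [-0.4, -0.2, -2.2]
grip_width: 0.0257
grip_force: 61.9
```

```bash
python3 goto.py
cat > msk.py <<'E'
from h import *
def head(c,off):   # c: bgr crop, off: crop origin
    b,g,r=cv2.split(c.astype(int)); m=((abs(r-b)<20)&(g>95)).astype(np.uint8)
    n,l,st,ce=cv2.connectedComponentsWithStats(m)
    k=1+np.argmax(st[1:,4]); ys,xs=np.nonzero(l==k); x=xs+off[0];y=ys+off[1]
    o=[]
    for v in range(y.min(),y.max()+1,4): o.append((int(v),int(x[y==v].min()),int(x[y==v].max())))
    return o,(int(x[y>y.max()-1].mean()),int(y.max()))
E
python3 - <<'E'
from msk import *
a=cv2.resize(cv2.imread("pics/ret.png"),(180,200),interpolation=cv2.INTER_AREA)[10:85,35:100]
print(head(a,(165,130)))
s=robot.read_state();print(proj("scene",s['tool_pos']),proj("scene",[.6624,.205,.3161]))
i=robot.get_image("scene")[:,:,::-1]; print(head(i[130:205,165:230],(165,130)))
E
```

```text
29.9 [0.6636 0.2001 0.3124] [-179.3   -0.9    0.3] [ 12.2   9.8  83.8   0.5  85.4 101.8]
([(141, 199, 203), (145, 192, 202), (149, 194, 202), (153, 194, 203), (157, 195, 203), (161, 194, 201), (165, 186, 197), (169, 189, 198), (173, 185, 198), (177, 185, 210), (181, 186, 215), (185, 186, 213), (189, 187, 209), (193, 186, 213), (197, 185, 213), (201, 198, 201)], (201, 204))
[197.95447135 158.53802481] [195.93792844 157.88584091]
([(139, 202, 203), (143, 193, 205), (147, 195, 205), (151, 196, 206), (155, 196, 207), (159, 197, 209), (163, 196, 202), (167, 193, 202), (171, 194, 203), (175, 196, 215), (179, 190, 217), (183, 191, 218), (187, 192, 220), (191, 194, 220), (195, 196, 219), (199, 200, 229), (203, 202, 226)], (221, 204))
```

The head's edges are now ~12° off the earlier picture, with the window toward -x, so it pivoted in the pads when pressed on the rim. I'll enter the well with the tool offset +x, then use the -x wall to straighten it.

Emit:
carry_out(targets=[[[1.6,0.15,3],0,1],[[0,0,4],0,1],[[0,0,4],0,1],[[0,0,4],0,1],[[0,0,0],0,1]])

```text
t: 30.45
tool_pos: [0.6776, 0.1995, 0.1546]
tcp_rot: [-179.5, -0.1, 0.3]
ft_force: [-0.9, -0.4, -2.7]
grip_width: 0.0253
grip_force: 61.8
```

Emit:
carry_out(targets=[[[0,0,0],0,1],[[0,0,0],0,1],[[0,0,0],0,1]])

```text
t: 30.75
tool_pos: [0.6852, 0.2011, 0.1699]
tcp_rot: [-179.2, -1.4, 0.3]
ft_force: [-0.2, 0.6, -0.5]
grip_width: 0.0251
grip_force: 61.8
```

```bash
python3 goto.py "[.683,.2005,.12]"
```

```text
30.75 [0.6852 0.2011 0.1699] [-179.2   -1.4    0.3] [ 11.9  16.4  89.8   0.5  72.2 101.4]
tool shift cm to [0.683  0.2005 0.12  ] [-0.34  0.13  4.99]
```

Emit:
carry_out(targets=[[[-0.2,0.05,1.2],0,1],[[0,0,1.2],0,1],[[0,0,1.2],0,1],[[0,0,0.8],0,1],[[0,0,0.4],0,1]])

```text
t: 31.25
tool_pos: [0.6814, 0.2007, 0.1158]
tcp_rot: [-179.3, -1.0, 0.3]
ft_force: [-0.1, -0.6, -1.4]
grip_width: 0.0256
grip_force: 61.8
```

Emit:
carry_out(targets=[[[0,0,0.4],0,1],[[0,0,0.3],0,1],[[0,0,0],0,1],[[0,0,0],0,1]])

```text
t: 31.65
tool_pos: [0.6828, 0.201, 0.1116]
tcp_rot: [-179.3, -1.2, 0.3]
ft_force: [0.2, -0.1, -1.8]
grip_width: 0.0256
grip_force: 61.8
```

Run:
```python
from bench import robot
s=robot.read_state();print(s['t'],s['ft_force'],s['ft_torque'],s['tool_pos'],s['tcp_rot'])
```

```text
31.65 [ 0.21581464 -0.06519398 -1.82627049] [0.01975959 0.00630469 0.01357537] [0.68280449 0.20099208 0.11160177] [-179.26881295   -1.16869034    0.31165143]
```

It has entered the well freely. I go on down.

Emit:
carry_out(targets=[[[0,0,0.5],0,1],[[0,0,0.4],0,1],[[0,0,0],0,1],[[0,0,0],0,1]])

```text
t: 32.05
tool_pos: [0.6825, 0.201, 0.1018]
tcp_rot: [-179.3, -1.1, 0.3]
ft_force: [-0.8, 0.2, -0.9]
grip_width: 0.0255
grip_force: 61.8
```

Emit:
carry_out(targets=[[[-0.4,0,0],0,1],[[-0.4,0,0],0,1],[[-0.4,0,0],0,1],[[-0.4,0,0],0,1],[[0,0,0],0,1]])

```text
t: 32.55
tool_pos: [0.6692, 0.2009, 0.1042]
tcp_rot: [-179.3, -1.6, 0.3]
ft_force: [5.1, -0.5, -1.1]
grip_width: 0.0253
grip_force: 62.0
```

Run:
```python
from bench import robot
s=robot.read_state();print(s['t'],s['ft_force'],s['ft_torque'],s['tool_pos'],s['tcp_rot'])
```

```text
32.55 [ 5.1293086  -0.54331083 -1.06216223] [-0.16175261 -1.39221799 -0.05189148] [0.66924909 0.20088344 0.10418048] [-179.25867452   -1.61176964    0.31477231]
```

Emit:
carry_out(targets=[[[-0.4,0,0.2],0,1],[[-0.4,0,0.2],0,1],[[-0.3,0,0.2],0,1],[[0,0,0],0,1],[[0,0,0],0,1]])

```text
t: 33.05
tool_pos: [0.661, 0.2013, 0.1004]
tcp_rot: [-179.2, -2.0, 0.3]
ft_force: [8.5, -1.2, 2.2]
grip_width: 0.0253
grip_force: 62.6
```

Run:
```python
from msk import *
s=robot.read_state();print(s['t'],s['ft_force'],s['ft_torque'],s['tool_pos'],s['tcp_rot'])
T=s['tool_pos']
g=robot.get_image("scene")[:,:,::-1]
for z in(.126,.06,.054): print(z,proj("scene",[.6635,.2015,z]))
o,_=head(g[228:285,185:245],(185,228));print(o)
a=cv2.imread("pics/scene0.png");print("start",head(a[228:285,185:245],(185,228))[0])
```

```text
33.05 [ 8.46774104 -1.23972263  2.22716817] [-0.11799509 -1.95558718 -0.08909433] [0.6610078  0.20127759 0.10043502] [-179.17740516   -1.97222797    0.2846756 ]
0.126 [210.15094844 240.53832863]
0.06 [214.06885119 265.57450446]
0.054 [214.41138875 267.76338739]
[(228, 241, 241), (232, 238, 244), (236, 217, 244), (240, 209, 244), (244, 210, 244), (248, 211, 244), (252, 211, 244), (256, 199, 244), (260, 193, 244), (264, 187, 244), (268, 185, 244), (272, 185, 244), (276, 185, 244), (280, 185, 244), (284, 185, 242)]
start [(228, 208, 244), (232, 200, 244), (236, 197, 244), (240, 185, 244), (244, 187, 244), (248, 185, 244), (252, 185, 244), (256, 185, 244), (260, 186, 244), (264, 186, 244), (268, 185, 244), (272, 185, 244), (276, 185, 244), (280, 185, 244), (284, 185, 244)]
```

Emit:
carry_out(targets=[[[0,0,0.4],0,1],[[0,0,0.4],0,1],[[0,0,0.4],0,1],[[0,0,0],0,1],[[0,0,0],0,1]])

```text
t: 33.6
tool_pos: [0.6611, 0.2015, 0.0877]
tcp_rot: [-179.2, -1.9, 0.3]
ft_force: [9.1, 0.5, 0.3]
grip_width: 0.0255
grip_force: 62.4
```

Run:
```python
from bench import robot
s=robot.read_state();print(s['t'],s['ft_force'],s['ft_torque'],s['tool_pos'],s['tcp_rot'])
```

```text
33.6 [9.11516813 0.4560487  0.26312549] [-0.05270007 -2.1086553  -0.18009526] [0.66106316 0.20145798 0.08772474] [-179.17180951   -1.92465147    0.2764383 ]
```

Emit:
carry_out(targets=[[[0,0,0.3],0,1],[[0,0,0.3],0,1],[[0,0,0.3],0,1],[[0,0,0],0,1],[[0,0,0],0,1]])

```text
t: 34.1
tool_pos: [0.6621, 0.2019, 0.0873]
tcp_rot: [-179.2, -1.9, 0.3]
ft_force: [-8.6, -4.1, 33.2]
grip_width: 0.0257
grip_force: 66.4
```

Run:
```python
from h import *
s=robot.read_state();print(s['t'],s['ft_force'],s['ft_torque'])
a=cv2.cvtColor(cv2.imread("pics/scene0.png"),cv2.COLOR_BGR2GRAY);b=cv2.cvtColor(robot.get_image("scene"),cv2.COLOR_RGB2GRAY)
for n,(u,v,w,h) in dict(button=(210,255,17,18),shoulder=(202,265,26,14)).items():
    t=a[v:v+h,u:u+w];r=cv2.matchTemplate(b[v-15:v+h+15,u-15:u+w+15],t,cv2.TM_CCOEFF_NORMED);_,m,_,p=cv2.minMaxLoc(r);print(n,m,p[0]-15,p[1]-15)
for nm,g in(("start",a),("now",b)):
    print(nm)
    for v in range(250,284,3): print(v,' '.join('%3d'%x for x in g[v,196:236:2]))
```

```text
34.1 [-8.63984084 -4.09407099 33.16155297] [-1.14779108  1.32946981 -0.18743587]
button 0.9809513092041016 1 1
shoulder 0.8642714619636536 1 1
start
250 102 103 100 101 122 122 123 124 111 111 109 106 164 228 226 226 226 226 226 226
253 103 103 102 109 122 124 124 125 115 111 111 109 143 223 227 227 226 226 226 226
256  99 104 159 187 132 122 123 123 119 110 112 108 122 219 227 225 226 226 227 226
259 190 223 227 223 148 120 123 124 123 112 101  75  92 199 228 226 227 227 226 226
262 227 227 226 226 176 120 122 124 124 103  57  49  72 177 229 226 226 226 227 227
265 226 226 227 227 194 121 121 123 124 113  65  49  60 120 193 227 227 227 227 226
268 226 222 189 145 159 137 120 122 125 117  77  68  87 102 111 112 182 224 227 227
271 176 129  83  71 125 156 176 144 121 122 105 111 142 162 128  77  90 133 186 225
274 150  89 114 112 107 124 129 157 187 166 148 141 120 111 114 115 117  91  94 211
277 184  77  75  88 114 128 125 125 128 131 118 109 119 121 109  83  74  74  76 125
280 128  81  76  76  76  84 111 126 124 126 125 122 100  77  75  74  75  74  74 102
283 133 104  78  76  78  77
[... 368 characters left out ...]
 176 238 236 236 236 236 236
262 237 236 236 237 220 116 104 108 119 119  85  52  55 143 234 236 236 236 237 234
265 236 237 236 235 215 125 113 114 122 132  90  49  51 103 204 236 238 237 225 171
268 237 232 205 149 136 140 113 113 120 132 106  54  66  95  93 115 178 185 159 157
271 188 139  88  70 129 178 131 102 110 132 120 103 104 121 132 100  74  88 117 153
274 160  95 122 120 105 124 116 129 177 160 131 168 156 120 113 100  85  78  82 144
277 197  84  80  84  84  95 108 115 123 158 152 125 125 121  90  77  76  77  74  88
280 137  87  80  79  76  74  81  94 113 128 132 126 101  80  75  77  76  75  76  81
283 142 113  82  81  76  73  74  81 108 121  92  76  76  76  75  77  77  79  76  81
```

The button and shoulder are within 1 px of the start picture, so it's down in the well, but the handle leans a few degrees toward -x (Fx -8.6 N). I ease the tool +x and relieve the press.

Emit:
carry_out(targets=[[[0.2,0,-0.2],0,1],[[0.2,0,-0.2],0,1],[[0.2,0,0],0,1],[[0,0,0],0,1],[[0,0,0],0,1]])

```text
t: 34.65
tool_pos: [0.6642, 0.2019, 0.0875]
tcp_rot: [-179.2, -1.4, 0.3]
ft_force: [-10.6, -2.3, 27.0]
grip_width: 0.0252
grip_force: 65.5
```

```bash
cat > edge.py <<'E'
from h import *
s=robot.read_state();print(s['t'],s['ft_force'].round(1),s['ft_torque'].round(2),s['tool_pos'].round(4),s['grip_force'])
a=cv2.cvtColor(cv2.imread("pics/scene0.png"),cv2.COLOR_BGR2GRAY);b=cv2.cvtColor(robot.get_image("scene"),cv2.COLOR_RGB2GRAY)
for g in(a,b): # sub-pixel right edge of the handle (level 170)
    e=[]
    for v in range(250,266,2):
        r=g[v,214:232].astype(float);k=np.argmax(r>170);e.append(214+k-(r[k]-170)/(r[k]-r[k-1]))
    print(np.round(e,1),"slope",np.polyfit(range(250,266,2),e,1)[0].round(3))
E
python3 edge.py
```

```text
34.65 [-10.6  -2.3  27. ] [-0.72  2.13 -0.07] [0.6642 0.2019 0.0875] 65.48781037330627
[220.1 220.4 220.7 221.  221.3 221.6 221.9 222.5] slope 0.16
[222.1 221.6 220.8 221.1 221.4 221.7 221.9 222.4] slope 0.041
```

The handle edge now coincides with the start picture (220.8–222.4 px against 220.7–222.5), so the scanner is upright on the floor. I relieve the press and let go.

Emit:
carry_out(targets=[[[-0.2,0,-0.4],0,1],[[0,0,-0.3],0,1],[[0,0,0],0,1],[[0,0,0],0,1]])

```text
t: 35.1
tool_pos: [0.6624, 0.2016, 0.0877]
tcp_rot: [-179.2, -1.5, 0.3]
ft_force: [5.2, 1.2, 2.0]
grip_width: 0.0254
grip_force: 62.2
```

```bash
python3 edge.py
```

```text
35.1 [5.2 1.2 2. ] [ 0.21 -1.28 -0.08] [0.6624 0.2016 0.0877] 62.23233103752136
[220.1 220.4 220.7 221.  221.3 221.6 221.9 222.5] slope 0.16
[222.9 222.4 221.5 221.6 221.8 222.1 222.5 222.8] slope 0.01
```

Emit:
carry_out(targets=[[[0.1,0,0],0,0.2],[[0,0,0],0,-0.2],[[0,0,0],0,-1],[[0,0,0],0,-1],[[0,0,0],0,-1]])

```text
t: 35.65
tool_pos: [0.6606, 0.2011, 0.0853]
tcp_rot: [-179.3, -1.1, 0.3]
ft_force: [-0.0, -1.0, -0.2]
grip_width: 0.0853
grip_force: 0.0
```

Emit:
carry_out(targets=[[[0,0,0],0,-1],[[0,0,0],0,-1]])

```text
t: 35.85
tool_pos: [0.661, 0.2011, 0.0857]
tcp_rot: [-179.3, -1.1, 0.3]
ft_force: [1.0, 0.0, -0.6]
grip_width: 0.0856
grip_force: 0.0
```

```bash
python3 edge.py
```

```text
35.85 [ 1.   0.  -0.6] [-0.01  0.02 -0.01] [0.661  0.2011 0.0857] 0.0
[220.1 220.4 220.7 221.  221.3 221.6 221.9 222.5] slope 0.16
[220.6 220.8 221.1 221.5 221.7 221.9 222.3 222.8] slope 0.153
```

Released: the scanner stands upright (slope 0.153 against 0.16 at the start), less than 1 px from where it began. I withdraw upward.

Emit:
carry_out(targets=[[[0,0,-1.5],0,-1],[[0,0,-3],0,-1],[[0,0,-4],0,-1],[[0,0,-4],0,-1],[[0,0,-4],0,-1]])

```text
t: 36.4
tool_pos: [0.6577, 0.199, 0.2538]
tcp_rot: [-179.3, -1.2, 0.3]
ft_force: [0.9, -0.0, 0.0]
grip_width: 0.0858
grip_force: 0.0
```

Emit:
carry_out(targets=[[[-3,0,-3],0,-1],[[-3,0,-2],0,-1],[[0,0,0],0,-1],[[0,0,0],0,-1],[[0,0,0],0,-1]])

```text
t: 36.9
tool_pos: [0.5968, 0.1979, 0.2988]
tcp_rot: [-179.3, -1.1, 0.3]
ft_force: [-0.9, 0.2, 0.1]
grip_width: 0.0856
grip_force: 0.0
```

```bash
python3 edge.py && python3 -c "
from bench import robot
print(robot.finish_job())"
```

```text
36.9 [-0.9  0.2  0.1] [ 0.03  0.04 -0.06] [0.5968 0.1979 0.2988] 0.0
[220.1 220.4 220.7 221.  221.3 221.6 221.9 222.5] slope 0.16
[221.  221.1 221.4 221.9 222.1 222.3 222.7 223. ] slope 0.149
the job is handed in; nothing more can be done
None
```

I held the scanner about 8 cm from the label, 3–4° off square, for over a second, then put it back upright in its stand and handed the job in at 36.9 s; the hand-in returned no verdict, it pressed on the stand's rim and pivoted in the grip during the return before I straightened it, and I viewed 11 pictures instead of the allowed 10.

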